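Refill the chilled snack lane and pin its gate

ROBOT

A 6-joint arm with a two-finger parallel gripper is mounted at the origin on the work surface. World frame = base frame: x ahead of the robot, y to its left, z up, the work surface at z = 0. Lengths are in m, angles in rad, forces in N, time in s.
With the tool pointing down it reaches from about 0.35 to 0.975 m from the base axis. Payload 4.9 kg.
Tool frame: the origin (TCP) lies at the very end of the fingers, on their centre line; the grasp point (between the pads) lies 19 mm behind it (ctrl.tcp_to_grasp is the z of the grasp point in the tool frame, in m); z points along the fingers, y is the line along which they close (so a half turn about z gives the same grasp; the last joint's range is limited). The gripper opens to 85 mm and grips with 20 to 120 N. Pads are 22 mm wide; open, the fingers measure 114 mm over their backs; the gripper's body (76 mm by 85 mm) begins 54 mm behind the grasp point. The pads swing forward as they close: fully open they stand 13 mm farther back than shut.
Start: joints at [1.184, 0.053, 1.613, -0, 1.476, -0.119], TCP at [0.165, 0.603, 0.203] pointing down, gripper open.
Joint ranges: [-3.01, 3.01], [-1.01, 2.22], [0.06, 2.58], [-1.02, 4.17], [0.09, 2.62], [-3.14, 3.14]. Speed limits (rad/s): [2.57, 2.57, 3.14, 3.14, 3.14, 3.14].

INTERFACE

Orientations are given as a rotation vector (axis times angle).
In Python, from station import ctrl, eyes, job, nets gives the robot as it stands. The module is installed in compiled form; this text tells all that it offers.
- The arm moves only by the tool jog_arm, never from a script. Its argument "commands" is one flat list of numbers, 7 for each row, row after row: the shift along the tool's x, y, z each as a share of 0.06 m, from -1 to 1, then the turn, a rotation vector about the tool's x, y, z each as a share of 0.1 rad, from -1 to 1, then the finger opening in mm, from 0 to 85.4. In form: [x, y, z, ax, ay, az, grip, x, y, z, ax, ay, az, grip, ...]. A call has 1 to 20 rows; each row shifts and turns the commanded pose from where the row before left it, along the tool's axes as they then stand; what a row does not reach is not made up. A row lasts 1/8 s, in which the tool goes at most 62.5 mm and 10.7 degrees, less where a joint would pass 70% of its speed; a pose out of reach is approached as far as the arm can. A call with a number of a shift or a turn outside -1 to 1 is refused whole. A call with a gripper value outside its range is refused whole. The fingers move at their own pace and stop on an object; "newtons" is the grip in N (left out, the last holds). Time passes only in rows, so rows that do not move let the fingers close. It gives the time, the measured TCP pose, the force, the opening and the grip force at its end, in the units of the state.
- ctrl.get_obs(): the state, without advancing time (a new reading comes with each control period).
- eyes.get_image(name): name is "scene" or "top" or "wrist"; returns a dict with "image" (384x512x3 uint8, red, green, blue), "z_map" (384x512 float32, m along the optical axis (not along the pixel's ray), 0 where there is no reading), "K" (3x3 intrinsics, pixels), "cam_to_world" (4x4, takes a point from camera to world coordinates). Camera axes: x right, y up, looking along -z (the intrinsics and any distortion apply to the point x, -y, -z); pixel columns grow to the right and rows downward; lengths in m; the calibration is good to about 2 mm. A picture is of the moment at which its call begins.
- job.finish_job(): hands the job in; it is judged then, once.
Trained networks look in the newest picture that a camera, given by its name, has taken for a name from the list of things; names that differ only in an ending like _2 or _b are one class to them, and where a whole thing is asked for, a point or a joint stands for the part that bears it (a point fixed in the world has none). Each returns a list of dicts, best first, with "p" (0 to 1); they miss things now and then, are a little off and sometimes report something else, mostly with a low value. They report only what shows in the picture. A call takes as long as a camera call. They do not tell look-alikes from the thing itself.
- nets.silhouettes(camera, name): "mask" (384x512 bool, what is visible of it) and "bbox" ([left, top, right, bottom] in pixels, round what is visible of it).
The state is a dict: "t": time; "q": joint angles; "dq": joint speeds; "effort": joint torques, N m; "tool_pos": TCP position; "tool_rot": TCP orientation; "contact_force": force on the tool from outside, world axes, zero at the start; "wrist_torque": the same for the moment, N m; "opening": finger opening in m; "grip_force": force on a finger pad.
Only numpy, scipy, OpenCV 4.12 (cv2) and the standard library are available. Lean on these libraries where they do the work, as an engineer would, in place of code of your own. Each camera call takes 0.05 s, during which the arm holds its last target. There are 200 camera calls.

TASK

Refill the snack lane: pull the yellow-headed pin out of the gate's fork and park it in the bracket beside the well, swing the red gate clear of the lane, and roll the empty blue tray out onto the loading rollers. Out there, stand every pot that is on the counter upright in a tray pocket, its white barcode panel turned to face across the lane to the side where the black stock reader stands. Then roll the loaded tray fully home against the well's end stop, swing the gate shut behind it and push the pin down through fork and lug until its head sits flush on the fork; leave the lunch box, the celery box and the milk alone, and put right any pot that gets knocked aside.

Things in the scene. Friction and masses are not known exactly. Their poses are not given: they have to be found in the camera images.
- pot_green: green lidded snack pot with a white lid, loose, 170 g, 56 mm diameter, 60 mm tall; origin at the centre of its underside, z up. Its +x axis points out through the middle of its white barcode panel (28 mm wide, 38 mm tall, on its side); the black tab on the lid is at that same edge. Two or three of the four colours are present, on the counter; None if absent
- pot_red: red lidded snack pot with a white lid, loose, 170 g, 56 mm diameter, 60 mm tall; origin at the centre of its underside, z up. Its +x axis points out through the middle of its white barcode panel (28 mm wide, 38 mm tall, on its side); the black tab on the lid is at that same edge. Two or three of the four colours are present, on the counter; None if absent
- pot_orange: orange lidded snack pot with a white lid, loose, 170 g, 56 mm diameter, 60 mm tall; origin at the centre of its underside, z up. Its +x axis points out through the middle of its white barcode panel (28 mm wide, 38 mm tall, on its side); the black tab on the lid is at that same edge. Two or three of the four colours are present, on the counter; None if absent
- pot_purple: purple lidded snack pot with a white lid, loose, 170 g, 56 mm diameter, 60 mm tall; origin at the centre of its underside, z up. Its +x axis points out through the middle of its white barcode panel (28 mm wide, 38 mm tall, on its side); the black tab on the lid is at that same edge. Two or three of the four colours are present, on the counter; None if absent
- pot_green_mark (a point): middle of the green pot's barcode panel, 28 mm from the pot's axis, 27 mm above its underside
- pot_red_mark (a point): middle of the red pot's barcode panel, 28 mm from the pot's axis, 27 mm above its underside
- pot_orange_mark (a point): middle of the orange pot's barcode panel, 28 mm from the pot's axis, 27 mm above its underside
- pot_purple_mark (a point): middle of the purple pot's barcode panel, 28 mm from the pot's axis, 27 mm above its underside
- tray: blue tray, loose, about 320 g, 70 by 206 mm; starts empty in the well. Origin under the middle pocket; +x across the lane to the reader's side, +y along the lane into the well. Pockets 62 mm square at y = -66, 0, +66 mm, any pot in any; floor 4 mm up; walls, dividers 4 mm thick, 30 mm tall; +y end at y = +101; the end wall at y = -105 to -97 mm is 60 mm tall, to pull or push by
- station: fixed refill station, a little turned. Origin on the counter, mid lane, on the gate's line; +y along the lane into the well, +x to the far side. Fifteen free rollers across the lane, tops 55 mm high, y = -228 to +192 mm, loading part y < 0; a tray left on them stays put. Rails (inner faces x = +-38.5 mm, 75 mm high) guide the tray; at y = -249 mm a lip 66 mm high closes the loading end
- well_stop (a point): middle of the end stop's face at the end of the chilled white well, at station y = +219 mm, 55 mm above the counter; the tray is home with its +y end against it (tray origin at station y = +118 mm). Well walls 90 mm high, out to x = +-57.5 mm; stop 92 mm high
- reader (a point): middle of the red window on the black stock reader, which looks along the station's -x across the well; the block is at station x = 80 to 116 mm, y = 15 to 205 mm, 115 mm high
- gate (a joint): red retaining gate: level bar 10 mm thick, 73 to 89 mm above the counter, on a vertical hinge on the far rail; rad, 0 = closed across the lane at its stop, lug in the fork (as it starts); grows to 1.95 as it swings open, anticlockwise from above, to the loading end and far side; it is clear of the lane above 1.5. Slight friction (0.03 N m): stays where left
- gate_hinge (a point): gate's hinge axis, 81 mm above the counter, at station x = +66, y = 0 mm; barrel 18 mm diameter, top 95 mm high
- gate_knob (a point): top centre of the gate's upright black knob, 16 mm diameter, 122 mm above the counter, free above the bar's top (89 mm); 72 mm from the hinge along the bar and 22 mm out from its middle, on the loading side
- gate_lug (a point): centre of the vertical 12.4 mm hole in the gate's end lug, at its top face, 86 mm above the counter and 138 mm from the hinge; lug 32 mm square, 10 mm thick. The bar runs straight from hinge to lug; closed, this hole lies under fork_hole
- fork_hole (a point): centre of the steel fork's hole at the top of its upper plate, 96 mm above the counter, at station x = -72, y = 0 mm. Two level plates 32 by 34 mm, 6 mm thick, tops 96 and 72 mm high, vertical 12.4 mm holes in line; the gate's lug goes between them; open below
- pin_park (a point): centre of the hole in the pin's parking bracket, at its top face, 96 mm above the counter, outside the near wall of the well at station x = -78, y = +110 mm; plate 34 mm square, 6 mm thick, 12.4 mm hole, open below
- pin: headed clevis pin, loose, 90 g: steel shank 10 mm diameter, 44 mm long, tapered nose (last 7 mm); yellow round head 22 mm diameter, 26 mm tall. Origin at the head's underside (shoulder) on the axis, z up through the head. Starts seated through fork and lug, head on the fork, origin at fork_hole; parked, its origin is at pin_park
- lunch_box: bystander: closed pink lunch box, 100 x 130 x 87 mm, origin at the centre of its underside; leave alone
- celery_box: bystander: clear food box with green and white lid, 116 x 146 x 89 mm, origin at the centre of its underside; leave alone
- milk: bystander: white milk bottle, 72 mm diameter, 190 mm tall, origin at the centre of its underside; leave alone
Things that resemble listed ones, but are neither listed nor needed, are in the scene too. What is shaped like the tray but green or orange is not meant.

How it is judged:
By the outcome, as a careful person would: the job done as asked, in the order asked, and still so for the second after the job is handed in, with the robot touching nothing.
Of pot_green, pot_red, pot_orange, pot_purple only 2 to 3 are there at a start; the rules pass over those that are not, and their reading is None.
At some moment in a run one of pot_green, pot_red, pot_orange, pot_purple may be knocked a few centimetres aside while the robot is not near it.
It also fails if it takes over 208 s, if anything falls off the work surface, if the arm or the gripper's body presses on something with over 40 N, if the wrist force passes 120 N, or if a joint passes its speed limit or range.

## Working session

There is one attempt and no reset: what is moved stays moved. The work goes in short steps, Python scripts to look and compute and a tool call to move; the robot and the scene stay as the last step left them, time stands still between calls to the robot, and variables do not carry over. Pictures are saved under pics/ and viewed, at most 14 in all, crops included, and the job is handed in when it is done.

Besides the shell and the picture viewer there is one more tool, called after "Request:" as name(argument=value, ...) on one line, values as JSON. jog_arm: Moves the arm, as the interface text tells. Shift numbers are shares of 0.06 m and turn numbers shares of 0.1 rad, none past 1 either way. Its arguments: {"type":"object","properties":{"commands":{"type":"array","items":{"type":"number"}},"newtons":{"type":"number"}},"required":["commands"]}

```bash
mkdir -p pics; python3 - <<'E'
from station import ctrl,eyes
import cv2,numpy as np
o=ctrl.get_obs()
print(o['t'],o['tool_pos'],o['tool_rot'],o['opening'],ctrl.tcp_to_grasp)
for c in ['scene','top','wrist']:
    d=eyes.get_image(c)
    print(c,d['K'].tolist(),np.round(d['cam_to_world'],4).tolist(), d.keys())
    np.savez(f'{c}0.npz',**{k:d[k] for k in ['image','z_map','K','cam_to_world']})
    cv2.imwrite(f'pics/{c}0.png',cv2.resize(d['image'][:,:,::-1],(800,600),interpolation=cv2.INTER_CUBIC))
E
```

```text
0.0 [0.16511095 0.60208143 0.20134225] [-0.41931878 -3.11294642  0.00321173] 0.08525698318939552 -0.0187
scene [[359.40332388904335, 0.0, 255.03312801583914], [0.0, 359.40332388904335, 192.69950765742257], [0.0, 0.0, 1.0]] [[-0.0568, -0.6091, 0.7911, 1.4236], [0.9984, -0.0345, 0.0452, 0.1914], [-0.0002, 0.7924, 0.61, 0.7649], [0.0, 0.0, 0.0, 1.0]] dict_keys(['image', 'z_map', 'K', 'cam_to_world'])
top [[484.67983473303843, 0.0, 261.5761469094422], [0.0, 484.67983473303843, 194.67589664274087], [0.0, 0.0, 1.0]] [[-0.0214, 0.9837, -0.1786, 0.2588], [-0.9996, -0.0239, -0.0116, 0.1148], [-0.0157, 0.1783, 0.9838, 1.827], [0.0, 0.0, 0.0, 1.0]] dict_keys(['image', 'z_map', 'K', 'cam_to_world'])
wrist [[280.3337989565172, 0.0, 254.4233156117959], [0.0, 280.3337989565172, 193.13073652275258], [0.0, 0.0, 1.0]] [[0.2652, -0.9294, -0.2567, 0.1001], [0.9642, 0.2551, 0.0727, 0.6198], [-0.0021, -0.2667, 0.9638, 0.3737], [0.0, 0.0, 0.0, 1.0]] dict_keys(['image', 'z_map', 'K', 'cam_to_world'])
```

View pics/scene0.png

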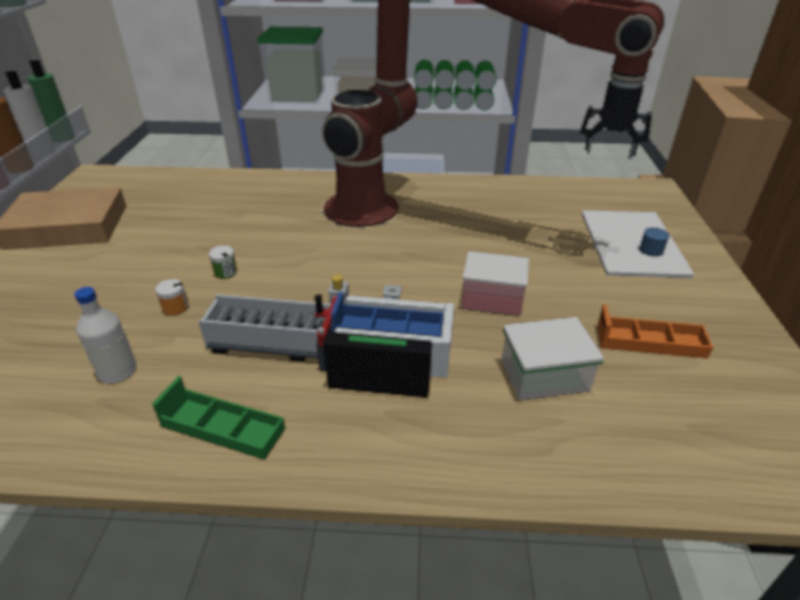

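View pics/top0.png

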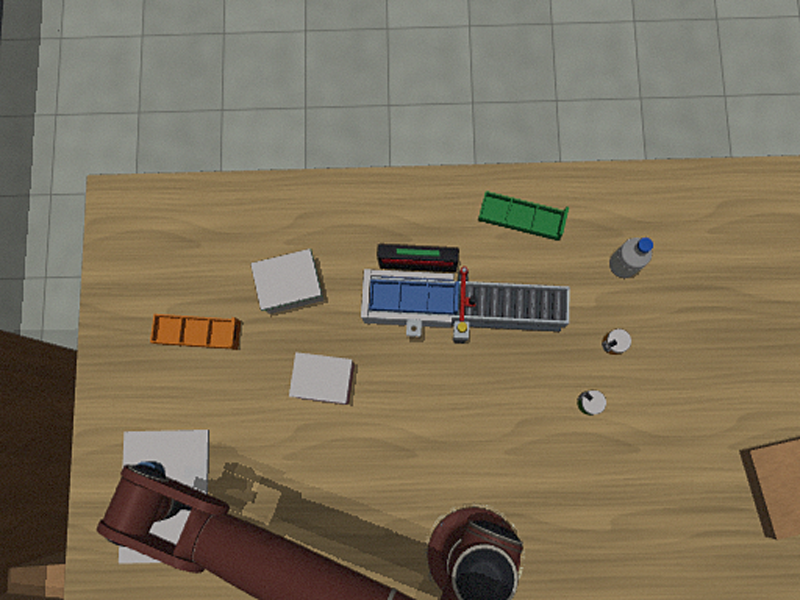

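The scene view shows two pots, orange at (172,297) and green at (222,262), with the station mid-table. In the top view, the pin head is at (461,328), the bracket at (414,328), the rollers at (470–568, 285–325), and the lids at (617,341) and (592,402). The blue cup and the green and orange trays are decoys.

```bash
cat > h.py <<'E'
import numpy as np,cv2
from scipy.spatial.transform import Rotation as R
def grab(c,name=None):
    from station import eyes
    d=eyes.get_image(c)
    if name: np.savez(name+'.npz',**{k:d[k] for k in ['image','z_map','K','cam_to_world']})
    return d
def ray(d,u,v):
    K=d['K'];M=d['cam_to_world'];r=np.array([(u-K[0,2])/K[0,0],-(v-K[1,2])/K[1,1],-1.])
    return M[:3,3],M[:3,:3]@r
def atz(d,u,v,z):
    o,r=ray(d,u,v);return o+r*(z-o[2])/r[2]
def cloud(d):
    K=d['K'];M=d['cam_to_world'];v,u=np.mgrid[:384,:512];z=d['z_map']
    p=np.stack([(u-K[0,2])/K[0,0]*z,-(v-K[1,2])/K[1,1]*z,-z],-1)
    return p@M[:3,:3].T+M[:3,3]
def proj(d,p):
    M=d['cam_to_world'];q=M[:3,:3].T@(np.asarray(p)-M[:3,3]);K=d['K']
    return K[0,0]*q[0]/-q[2]+K[0,2],-K[1,1]*q[1]/-q[2]+K[1,2]
E
python3 - <<'E'
from h import *
for c in ['top','scene']:
    d=dict(np.load(c+'0.npz'));P=cloud(d);h=cv2.cvtColor(d['image'],cv2.COLOR_RGB2HSV).astype(int)
    H,S,V=h[...,0],h[...,1],h[...,2];z=P[...,2];on=(z>.012)&(z<.25)&(P[...,0]>.3)
    ms={'yellow':(H>22)&(H<34)&(S>150)&(z>.09),'blue':(H>100)&(H<120)&(S>110),'red':((H<5)|(H>175))&(S>150),
     'white':(S<60)&(V>140)&(z<.075)&(P[...,1]<-.15),'z58':(z>.05)&(P[...,1]<-.15)&(P[...,0]<.62)}
    for k,m in ms.items():
        n,l,s,ce=cv2.connectedComponentsWithStats((m&on).astype(np.uint8))
        for i in range(1,n):
            if s[i,4]>12: 
                q=P[l==i];print(c,k,s[i,4],ce[i].round(1),np.median(q,0).round(4),q.min(0).round(3),q.max(0).round(3))
    # counter height
    print('table z',np.median(z[(abs(z)<.02)]))
E
```

```text
top yellow 29 [295.4 209.1] [0.5133 0.017  0.121 ] [0.504 0.006 0.107] [0.525 0.024 0.129]
top blue 75 [412.5 156.5] [ 0.678  -0.3919  0.1881] [ 0.663 -0.409  0.175] [ 0.694 -0.379  0.196]
top blue 1102 [264.7 189.6] [0.5981 0.1232 0.0615] [0.554 0.017 0.046] [0.637 0.229 0.124]
top red 121 [266.6 167.5] [0.6738 0.1132 0.0976] [0.665 0.029 0.057] [0.683 0.198 0.116]
top red 110 [296.3 188.8] [0.5886 0.009  0.0888] [ 0.537 -0.015  0.074] [0.655 0.018 0.112]
top white 16 [362.6 187.3] [ 0.6007 -0.2389  0.0703] [ 0.571 -0.242  0.057] [ 0.613 -0.228  0.073]
top white 149 [396.6 217.1] [ 0.4854 -0.3572  0.0592] [ 0.459 -0.382  0.047] [ 0.51  -0.33   0.069]
top white 156 [380.4 257.3] [ 0.339  -0.2884  0.0594] [ 0.316 -0.314  0.048] [ 0.366 -0.26   0.07 ]
top z58 371 [351.3 194. ] [ 0.5762 -0.1937  0.0581] [ 0.524 -0.243  0.05 ] [ 0.619 -0.15   0.086]
top z58 188 [395.6 217.6] [ 0.4823 -0.3525  0.0591] [ 0.456 -0.382  0.05 ] [ 0.511 -0.326  0.071]
top z58 190 [379.5 256.9] [ 0.341  -0.2839  0.0594] [ 0.316 -0.312  0.05 ] [ 0.366 -0.258  0.07 ]
table z 0.0004243192472053181
scene yellow 26 
[... 298 characters left out ...]
0.6234 0.0068 0.0872] [ 0.577 -0.014  0.069] [0.674 0.021 0.113]
scene white 92 [140.9 160.6] [ 0.3408 -0.2871  0.0596] [ 0.313 -0.31   0.056] [ 0.369 -0.258  0.064]
scene white 115 [107.1 183.5] [ 0.4879 -0.3547  0.0599] [ 0.456 -0.379  0.055] [ 0.512 -0.328  0.064]
scene white 15 [132.7 199.6] [ 0.5736 -0.2378  0.0657] [ 0.538 -0.242  0.064] [ 0.608 -0.234  0.074]
scene z58 133 [141.7 161.7] [ 0.3484 -0.2815  0.0592] [ 0.313 -0.31   0.051] [ 0.37  -0.255  0.064]
scene z58 165 [108.5 184.2] [ 0.4899 -0.3504  0.0594] [ 0.456 -0.379  0.05 ] [ 0.513 -0.325  0.064]
scene z58 579 [146.2 200.8] [ 0.5677 -0.1973  0.0605] [ 0.523 -0.242  0.05 ] [ 0.62  -0.15   0.078]
table z -2.3537459314937337e-06
```

Request:
jog_arm(commands=[0, 0, -0.5, 0, 0, -1, 85, 0, 0, -0.5, 0, 0, -1, 85, -0.59, -0.79, -0.06, 0, 0, 0, 85, -0.59, -0.79, -0.06, 0, 0, 0, 85, -0.59, -0.79, -0.06, 0, 0, 0, 85, -0.59, -0.79, -0.06, 0, 0, 0, 85, -0.59, -0.79, -0.06, 0, 0, 0, 85, -0.59, -0.79, -0.06, 0, 0, 0, 85, -0.59, -0.79, -0.06, 0, 0, 0, 85, -0.59, -0.79, -0.06, 0, 0, 0, 85, -0.59, -0.79, -0.06, 0, 0, 0, 85, -0.59, -0.79, -0.06, 0, 0, 0, 85, -0.59, -0.79, -0.06, 0, 0, 0, 85, -0.59, -0.79, -0.06, 0, 0, 0, 85, 0, 0, 0, 0, 0, 0, 40, 0, 0, 0, 0, 0, 0, 40])

```text
t: 2.15
tool_pos: [0.5504, 0.0065, 0.3053]
tool_rot: [-0.107, -3.139, -0.001]
contact_force: [-0.1, 0.4, 0.4]
opening: 0.0512
grip_force: 0.0
```

```bash
python3 - <<'E'
from h import *
d=grab('wrist','w1');cv2.imwrite('pics/w1.png',cv2.resize(d['image'][:,:,::-1],(800,600),interpolation=cv2.INTER_CUBIC))
from station import ctrl
o=ctrl.get_obs();print(o['t'],o['tool_pos'],o['q'],o['contact_force'],d['cam_to_world'].round(3).tolist());print(R.from_rotvec(o['tool_rot']).as_matrix().round(4))
E
```

```text
2.2 [0.55021666 0.00707281 0.30545042] [-1.22563254e-01 -1.65533972e-01  1.65351555e+00  2.84553606e-04
  1.65438906e+00 -1.62622383e+00] [ 0.34201722 -0.05514406  0.32262017] [[0.069, -0.962, -0.265, 0.483], [0.998, 0.066, 0.018, 0.011], [0.0, -0.266, 0.964, 0.478], [0.0, 0.0, 0.0, 1.0]]
[[-9.977e-01  6.710e-02 -7.000e-04]
 [ 6.710e-02  9.977e-01  4.000e-04]
 [ 8.000e-04  3.000e-04 -1.000e+00]]
```

View pics/w1.png

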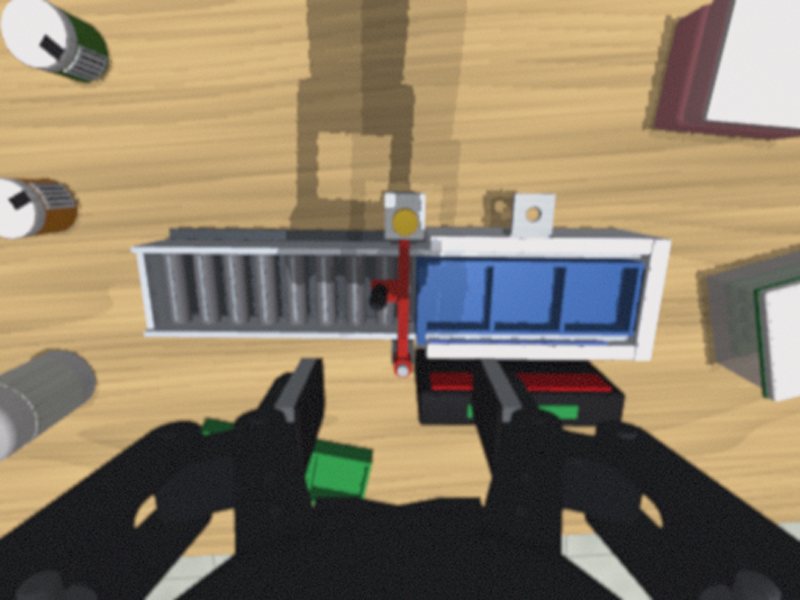

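The wrist view (800-px scale) shows the pin head at (405,222), park hole at (533,213), hinge top at (402,370) and knob at (378,295). The empty blue tray is at (415–640, 258–340). I'll refine these and fit the station pose.

```bash
cat >> h.py <<'E'
def feats(d,seeds):
    """centroids of coloured blobs nearest to seeds (orig px)"""
    h=cv2.cvtColor(d['image'],cv2.COLOR_RGB2HSV).astype(int);H,S,V=h[...,0],h[...,1],h[...,2]
    out={}
    for k,(u,v,r) in seeds.items():
        yy,xx=np.mgrid[:384,:512];near=(xx-u)**2+(yy-v)**2<r*r
        m={'pin':(H>18)&(H<36)&(S>140),'park':(S>50),'hinge':(S<60)&(V>120),'knob':(V<60)}[k]&near
        n,l,s,c=cv2.connectedComponentsWithStats(m.astype(np.uint8))
        if n<2: continue
        i=1+np.argmax(s[1:,4]);out[k]=(c[i][0],c[i][1],s[i,4])
    return out
ST={'pin':(-.072,0,.122),'park':(-.078,.110,.096),'hinge':(.066,0,.095),'knob':(-.006,-.022,.122)}
def fit(A,B):
    """2D rigid A(station)->B(world)"""
    A=np.array(A);B=np.array(B);a=A.mean(0);b=B.mean(0);U=(A-a).T@(B-b)
    th=np.arctan2(U[0,1]-U[1,0],U[0,0]+U[1,1]);c,s=np.cos(th),np.sin(th);Q=np.array([[c,-s],[s,c]])
    return b-Q@a,th,(A@Q.T+(b-Q@a)-B)
E
python3 - <<'E'
from h import *
d=dict(np.load('w1.npz'))
f=feats(d,{'pin':(259,142,12),'park':(341,136.5,6),'hinge':(257,236,7),'knob':(242,188,9)})
A=[];B=[]
for k,(u,v,n) in f.items():
    p=atz(d,u,v,ST[k][2]);print(k,round(u,1),round(v,1),n,p.round(4))
    if k!='knob': A.append(ST[k][:2]);B.append(p[:2])
print(fit(A,B))
im=d['image'][110:250,75:440]
cv2.imwrite('pics/w1c.png',cv2.resize(im[:,:,::-1],None,fx=2.19,fy=2.19,interpolation=cv2.INTER_CUBIC))
# well/rail footprint by height
P=cloud(d);z=P[...,2]
m=((z>.068)&(z<.1)&(P[...,0]>.45)&(P[...,0]<.66)&(P[...,1]>-.3)&(P[...,1]<.3))
q=P[m];r=cv2.minAreaRect(q[:,:2].astype(np.float32)*1000);print(r,m.sum())
E
```

```text
pin 258.8 141.7 192 [0.5147 0.0139 0.122 ]
park 340.5 136.6 54 [0.5177 0.1235 0.096 ]
hinge 257.3 236.9 41 [0.6556 0.0029 0.095 ]
knob 241.7 189.4 139 [ 0.5746 -0.0125  0.122 ]
(array([0.58792698, 0.0081776 ]), np.float64(-0.07295555229814202), array([[ 1.44478204e-03, -5.05049873e-04],
       [ 4.14010336e-04,  3.84438625e-05],
       [-1.85879237e-03,  4.66606010e-04]]))
((586.6100463867188, 34.87255859375), (202.03030395507812, 563.5722045898438), 8.349130630493164) 11143
```

View pics/w1c.png

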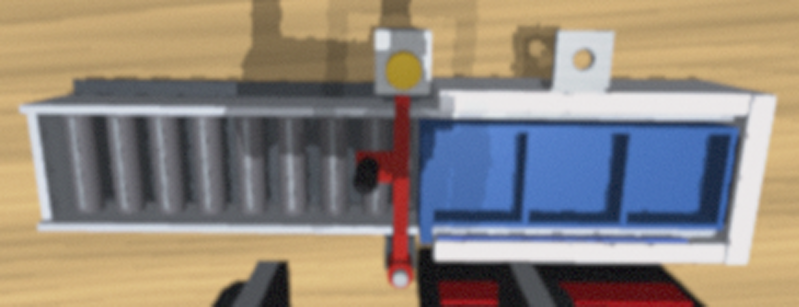

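```bash
python3 - <<'E'
from h import *
d=dict(np.load('w1.npz'))
g=cv2.cvtColor(d['image'],cv2.COLOR_RGB2GRAY)
def P(u,v,z): return atz(d,75+u/2.19,110+v/2.19,z)
pts=dict(sA=P(775,97,.092),sB=P(748,263,.092),lA=P(22,108,.075),lB=P(40,229,.075))
for k,p in pts.items(): print(k,p.round(4))
s=(pts['sA']+pts['sB'])/2;l=(pts['lA']+pts['lB'])/2;e=(s-l)[:2];print(s,l,np.linalg.norm(e),'yaw',-np.arctan2(e[0],e[1]))
o=np.array([.588,.0082]);th=-.073
for th in (-.073,-.067):
  Q=np.array([[np.cos(th),-np.sin(th)],[np.sin(th),np.cos(th)]])
  for k,p in list(pts.items())+[('s',s),('l',l)]: print(th,k,(Q.T@(p[:2]-o)).round(4))
# edge fit: wall top edges via cloud height steps
C=cloud(d);z=C[...,2]
def col_edges(us,z0,vr):
    out=[]
    for u in us:
        c=np.where(z[vr[0]:vr[1],u]>z0)[0]
        if len(c): out.append((C[vr[0]+c[0],u,:2],C[vr[0]+c[-1],u,:2]))
    return np.array(out)
for nm,us,z0,zt in (('well',[*range(285,320),*range(360,410)],.08,.09),('rail',range(100,225),.068,.075)):
    e=[]
    for u in us:
        c=np.where((z[120:232,u]>z0))[0]
        if len(c): e.append([*atz(d,u,120+c[0]-.5,zt)[:2],*atz(d,u,120+c[-1]+.5,zt)[:2]])
    e=np.array(e)
    for j in (0,2):
        a,b=np.polyfit(e[:,j+1],e[:,j],1);r=e[:,j]-(a*e[:,j+1]+b);k=abs(r)<.003;a,b=np.polyfit(e[k,j+1],e[k,j],1);print(nm,j,'yaw',-a,'x at y=.008',a*.008+b,k.sum(),len(k))
E
```

```text
sA [0.5504 0.2462 0.092 ]
sB [0.6623 0.2388 0.092 ]
lA [ 0.5266 -0.2371  0.075 ]
lB [ 0.6107 -0.244   0.075 ]
[0.60634693 0.24252095 0.092     ] [ 0.56864433 -0.24056998  0.075     ] 0.48455993591932367 yaw -0.0778866425217026
-0.073 sA [-0.0548  0.2347]
-0.073 sB [0.0573 0.2354]
-0.073 lA [-0.0434 -0.2492]
-0.073 lB [ 0.041  -0.2499]
-0.073 s [0.0012 0.235 ]
-0.073 l [-0.0012 -0.2495]
-0.067 sA [-0.0534  0.235 ]
-0.067 sB [0.0587 0.2351]
-0.067 lA [-0.0449 -0.2489]
-0.067 lB [ 0.0395 -0.2501]
-0.067 s [0.0026 0.235 ]
-0.067 l [-0.0027 -0.2495]
well 0 yaw -0.07985710149273419 x at y=.008 0.528362441139234 78 85
well 2 yaw -0.06840538918734465 x at y=.008 0.6467927497872827 85 85
rail 0 yaw -0.03713474192824434 x at y=.008 0.5360648567139267 29 125
rail 2 yaw -0.10003993601609915 x at y=.008 0.6360710978056033 50 125
```

Request:
jog_arm(commands=[0, 0, 0, 0, 0, 0.09, 40, 0.115, 0.013, 0.483, 0, 0, 0, 40, 0.115, 0.013, 0.483, 0, 0, 0, 40, 0.115, 0.013, 0.483, 0, 0, 0, 40, 0.115, 0.013, 0.483, 0, 0, 0, 40, 0.115, 0.013, 0.483, 0, 0, 0, 40, 0, 0, 0, 0, 0, 0, 40, 0, 0, 0, 0, 0, 0, 40])

```text
t: 3.2
tool_pos: [0.5173, 0.0134, 0.1625]
tool_rot: [0.119, 3.137, -0.0]
contact_force: [0.4, 0.0, 0.5]
opening: 0.0398
grip_force: 0.0
```

```bash
python3 - <<'E'
from h import *
d=grab('wrist','w2');cv2.imwrite('pics/w2.png',cv2.resize(d['image'][:,:,::-1],(800,600),interpolation=cv2.INTER_CUBIC))
from station import ctrl
o=ctrl.get_obs();print(o['t'],o['tool_pos'],o['opening']);r=R.from_rotvec(o['tool_rot']).as_matrix();print(r.round(4),'yaw',-np.arctan2(r[0,1],r[1,1]))
for k,p in ST.items():
    th=-.076;Q=np.array([[np.cos(th),-np.sin(th)],[np.sin(th),np.cos(th)]]);w=np.r_[Q@p[:2]+[.588,.0082],p[2]];print(k,w.round(4),np.round(proj(d,w),1))
E
```

```text
3.25 [0.51776428 0.01319123 0.16295046] 0.039978610024782944
[[-9.971e-01  7.620e-02  3.200e-03]
 [ 7.620e-02  9.971e-01 -4.000e-04]
 [-3.200e-03 -1.000e-04 -1.000e+00]] yaw -0.07622501998850843
pin [0.5162 0.0137 0.122 ] [255.5 202.2]
park [0.5186 0.1238 0.096 ] [380.7 186.7]
hinge [0.6538 0.0032 0.095 ] [255.3 323.5]
knob [ 0.5803 -0.0133  0.122 ] [229.8 275.7]
```

View pics/w2.png

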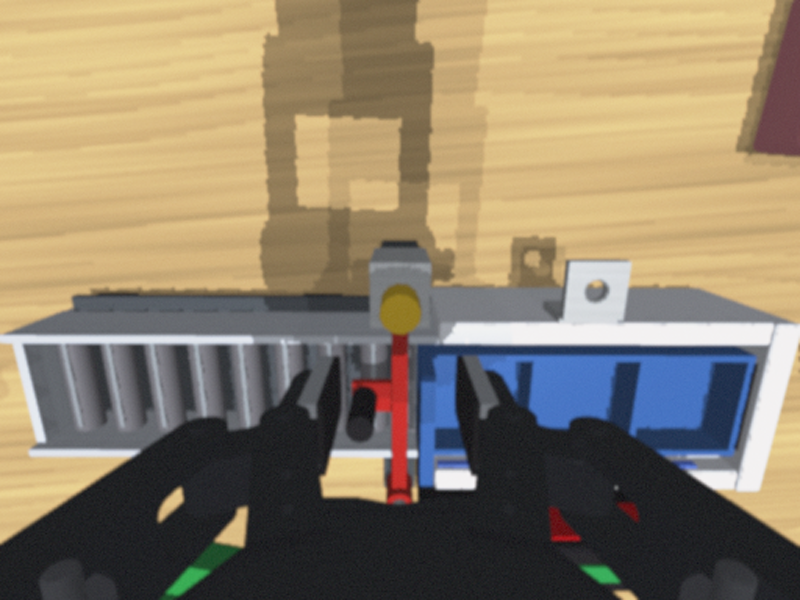

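Request:
jog_arm(commands=[0.013, 0.01, 0.35, 0, 0, 0, 40, 0.013, 0.01, 0.35, 0, 0, 0, 40, 0, 0, 0.35, 0, 0, 0, 40, 0, 0, 0, 0, 0, 0, 40, 0, 0, 0, 0, 0, 0, 15, 0, 0, 0, 0, 0, 0, 15, 0, 0, 0, 0, 0, 0, 15, 0, 0, 0, 0, 0, 0, 15], newtons=50)

```text
t: 4.25
tool_pos: [0.5153, 0.0143, 0.0984]
tool_rot: [0.121, 3.139, -0.0]
contact_force: [0.2, -0.5, -0.4]
opening: 0.015
grip_force: 0.0
```

```bash
python3 - <<'E'
from h import *
d=grab('wrist','w3');a=d['image'][130:330,150:370]
e=grab('scene','s3');b=e['image'][150:230,180:268]
a=cv2.resize(a,(440,400),interpolation=cv2.INTER_CUBIC);b=cv2.resize(b,(360,400),interpolation=cv2.INTER_CUBIC)
cv2.imwrite('pics/w3.png',np.hstack([a,b])[:,:,::-1])
E
```

```text
(no output)
```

View pics/w3.png

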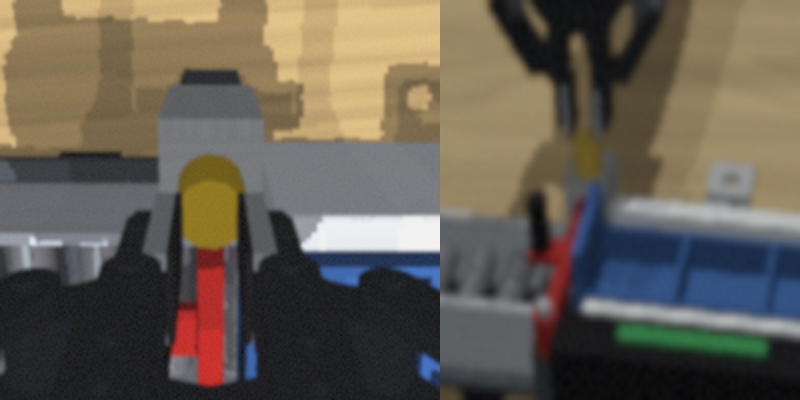

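```bash
python3 - <<'E'
from h import *
d=dict(np.load('w3.npz'));s=dict(np.load('s3.npz'))
for p in [(.5153,.0143,.0984),(.5153,.0143,.117),(.5162,.0145,.122),(.5162,.0145,.096),(.5162-.011,.0145,.122),(.5162+.011,.0145,.122)]:
    print(p,np.round(proj(d,p),1),(np.array(proj(d,p))-[150,130])*2,'scene',np.round(proj(s,p),1))
C=cloud(d);h=cv2.cvtColor(d['image'],cv2.COLOR_RGB2HSV)
m=(h[...,0]>18)&(h[...,0]<36)&(h[...,1]>180);m[:200]=0
yy,xx=np.nonzero(m&(abs(np.arange(512)-256)<25)[None]); q=C[yy,xx]
print(len(q),q.min(0),q.max(0)); t=q[q[:,2]>.118];print(len(t),t.min(0),t.max(0),yy.min(),yy.max())
for v in range(195,275,5): print(v,C[v,[226,232,238,244,256,268,274,280,286]].round(3)[:,[0,2]].tolist())
from station import ctrl;o=ctrl.get_obs();print(o['opening'],o['grip_force'],o['effort'])
E
```

```text
(0.5153, 0.0143, 0.0984) [255.4 222.3] [210.8009961  184.61880015] scene [215.4 182.8]
(0.5153, 0.0143, 0.117) [255.5 233.9] [210.9864899  207.73262249] scene [215. 178.]
(0.5162, 0.0145, 0.122) [256.  238.8] [211.97474477 217.6454583 ] scene [214.9 176.8]
(0.5162, 0.0145, 0.096) [255.8 222.2] [211.58619908 184.44540629] scene [215.4 183.6]
(0.5052, 0.0145, 0.122) [254.5 221. ] [209.02249724 181.9449885 ] scene [215.4 174.8]
(0.5272, 0.0145, 0.122) [257.4 256. ] [214.82156388 252.07102002] scene [214.3 178.9]
1091 [0.4478173  0.00579873 0.10153012] [0.52524206 0.02342989 0.27046031]
866 [0.4478173  0.00579873 0.11804755] [0.52524206 0.02312142 0.27046031] 209 253
195 [[0.522, 0.002], [0.496, 0.096], [0.496, 0.097], [0.496, 0.098], [0.497, 0.096], [0.498, 0.098], [0.498, 0.097], [0.499, 0.096], [0.527, -0.001]]
200 [[0.527, 0.002], [0.499, 0.097], [0.5, 0.097], [0.5, 0.096], [0.5, 0.098], [0.501, 0.097], [0.501, 0.097], [0.502, 0.097], [0.532, 0.002]]
205 [[0.533, 0.001], [0.503, 0.097], [0.503, 0.097], [0.503, 0.097], [0.504, 0.097], [0.504, 0.097], [0.504, 0.098], [0.505, 0.097], [0
[... 1355 characters left out ...]
.164], [0.504, 0.163], [0.509, 0.154], [0.563, 0.051], [0.543, 0.091], [0.523, 0.13], [0.505, 0.164], [0.505, 0.164], [0.505, 0.163]]
260 [[0.503, 0.169], [0.505, 0.165], [0.511, 0.155], [0.568, 0.051], [0.547, 0.09], [0.525, 0.131], [0.507, 0.164], [0.504, 0.17], [0.504, 0.169]]
265 [[0.503, 0.173], [0.507, 0.166], [0.513, 0.156], [0.574, 0.05], [0.552, 0.09], [0.571, 0.057], [0.509, 0.165], [0.503, 0.175], [0.505, 0.173]]
270 [[0.502, 0.178], [0.507, 0.169], [0.514, 0.158], [0.577, 0.052], [0.555, 0.091], [0.576, 0.056], [0.512, 0.165], [0.504, 0.178], [0.504, 0.177]]
0.015207361935001221 0.0 [ 8.12579619e-04 -2.95049500e+01 -3.49064362e+01 -2.56857038e-04
 -1.85390061e-03  6.10186760e-06]
```

```bash
python3 - <<'E'
from h import *
d=dict(np.load('s3.npz'));C=cloud(d);h=cv2.cvtColor(d['image'],cv2.COLOR_RGB2HSV)
for v in range(166,190,1): print(v,[(tuple(C[v,u].round(3)),int(h[v,u,0]),int(h[v,u,1])) for u in (208,210,212,215,218,220)])
for n in ('w1','w2'):
    d=dict(np.load(n+'.npz'));C=cloud(d);z0={'w1':.3055,'w2':.163}[n];
    m=(C[...,2]>z0-.03)&(C[...,2]<z0+.08);m[:220]=0
    q=C[m];print(n,z0,np.percentile(q[:,2],[0,.5,2,5]))
E
```

```text
166 [((np.float64(0.525), np.float64(-0.002), np.float64(0.167)), 19, 65), ((np.float64(0.529), np.float64(0.005), np.float64(0.17)), 105, 29), ((np.float64(0.518), np.float64(0.009), np.float64(0.163)), 17, 79), ((np.float64(0.272), np.float64(-0.029), np.float64(0.0)), 20, 93), ((np.float64(0.532), np.float64(0.03), np.float64(0.173)), 90, 11), ((np.float64(0.53), np.float64(0.035), np.float64(0.172)), 105, 23)]
167 [((np.float64(0.522), np.float64(-0.003), np.float64(0.162)), 19, 68), ((np.float64(0.527), np.float64(0.004), np.float64(0.165)), 108, 22), ((np.float64(0.521), np.float64(0.009), np.float64(0.161)), 19, 81), ((np.float64(0.279), np.float64(-0.028), np.float64(0.0)), 19, 93), ((np.float64(0.527), np.float64(0.029), np.float64(0.166)), 110, 21), ((np.float64(0.53), np.float64(0.035), np.float64(0.169)), 165, 21)]
168 [((np.float64(0.519), np.float64(-0.004), np.float64(0.156)), 18, 69), ((np.float64(0.529), np.float64(0.004), np.float64(0.163)), 102, 20), ((np.float64(0.521), np.float64(0.009), np.float64(0.158)), 20, 70), ((np.float64(0.283), np.float64(-0.028), np.flo
[... 8426 characters left out ...]
 np.float64(0.089)), 113, 34), ((np.float64(0.563), np.float64(0.03), np.float64(0.114)), 109, 136), ((np.float64(0.531), np.float64(0.031), np.float64(0.09)), 107, 30)]
189 [((np.float64(0.42), np.float64(-0.032), np.float64(0.0)), 20, 87), ((np.float64(0.42), np.float64(-0.025), np.float64(0.001)), 20, 64), ((np.float64(0.527), np.float64(0.004), np.float64(0.083)), 30, 3), ((np.float64(0.535), np.float64(0.015), np.float64(0.089)), 128, 57), ((np.float64(0.571), np.float64(0.032), np.float64(0.117)), 109, 146), ((np.float64(0.531), np.float64(0.031), np.float64(0.087)), 109, 28)]
w1 0.3055 [0.33769696 0.33954369 0.34202128 0.34468088]
w2 0.163 [0.19309771 0.19544255 0.19779057 0.20104909]
```

The depth data put the real fingertips about 31 mm above the reported TCP, so the grasp closed above the head. I'll open, go 30 mm lower and regrip.

Request:
jog_arm(commands=[0, 0, 0, 0, 0, 0, 40, 0, 0, 0, 0, 0, 0, 40, 0, 0, 0, 0, 0, 0, 40, 0, 0, 0.25, 0, 0, 0, 40, 0, 0, 0.23, 0, 0, 0, 40, 0, 0, 0, 0, 0, 0, 40, 0, 0, 0, 0, 0, 0, 12, 0, 0, 0, 0, 0, 0, 12, 0, 0, 0, 0, 0, 0, 12, 0, 0, 0, 0, 0, 0, 12], newtons=50)

```text
t: 5.6
tool_pos: [0.5152, 0.0143, 0.0693]
tool_rot: [0.121, 3.139, -0.0]
contact_force: [0.6, -0.1, -0.2]
opening: 0.02
grip_force: 48.9
```

Request:
jog_arm(commands=[0, 0, -0.15, 0, 0, 0, 12, 0, 0, -0.25, 0, 0, 0, 12, 0, 0, -0.3, 0, 0, 0, 12, 0, 0, -0.3, 0, 0, 0, 12, 0, 0, 0, 0, 0, 0, 12])

```text
t: 6.22
tool_pos: [0.5169, 0.0141, 0.1321]
tool_rot: [0.12, 3.134, -0.001]
contact_force: [0.0, 0.2, -1.0]
opening: 0.0203
grip_force: 48.9
```

```bash
python3 - <<'E'
from h import *
from station import ctrl
o=ctrl.get_obs();print(o['tool_pos'],o['opening'],o['grip_force'],o['contact_force'])
d=grab('wrist','w4');a=d['image'][110:310,150:410]
e=grab('scene','s4');b=e['image'][150:230,190:260]
a=cv2.resize(a,(480,369),interpolation=cv2.INTER_CUBIC);b=cv2.resize(b,(320,369),interpolation=cv2.INTER_CUBIC)
cv2.imwrite('pics/w4.png',np.hstack([a,b])[:,:,::-1])
h=cv2.cvtColor(d['image'],cv2.COLOR_RGB2HSV).astype(int);C=cloud(d)
m=(h[...,0]>18)&(h[...,0]<36)&(h[...,1]>180);m[:190]=0
q=C[m&(C[...,2]>.14)&(C[...,2]<.2)];print(len(q),np.median(q,0),q.min(0),q.max(0))
E
```

```text
[0.51690859 0.01408187 0.13213742] 0.020268651879313457 48.87313485145569 [ 0.02857677  0.1758449  -1.04560936]
1930 [0.51209077 0.0137381  0.18559341] [0.50531599 0.00331718 0.16248725] [0.52637206 0.02397949 0.18772272]
```

View pics/w4.png

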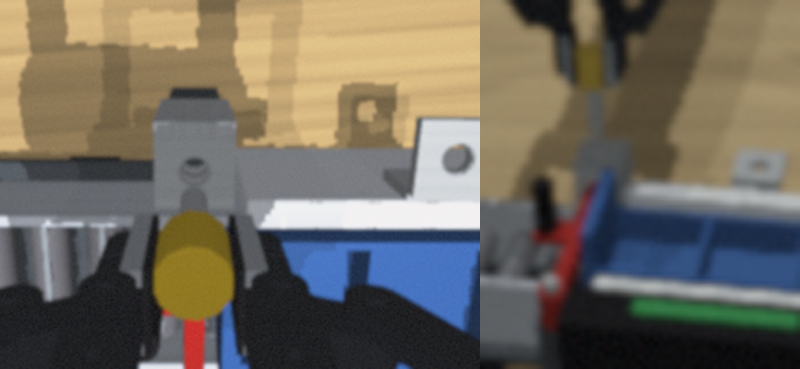

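```bash
python3 - <<'E'
from h import *
d=dict(np.load('w4.npz'));h=cv2.cvtColor(d['image'],cv2.COLOR_RGB2HSV).astype(int)
g=cv2.cvtColor(d['image'],cv2.COLOR_RGB2GRAY)
r=[]
for (u,v) in ((254.6,198.3),(397.6,195.1)):
    w=g[int(v)-11:int(v)+12,int(u)-11:int(u)+12].astype(float)
    np.set_printoptions(linewidth=200)
    m=(w<np.median(w)-25).astype(np.uint8) 
    n,l,s,c=cv2.connectedComponentsWithStats(m);i=l[11,11]; print(i,s[i],c[i])
    for U,V in ((u,v),(c[i][0]+int(u)-11,c[i][1]+int(v)-11)):
        p=atz(d,U,V,.096);r.append(p);print(round(U,1),round(V,1),p.round(4))
th=-.076;Q=np.array([[np.cos(th),-np.sin(th)],[np.sin(th),np.cos(th)]])
print('disp station',Q.T@(r[2]-r[0])[:2],Q.T@(r[3]-r[1])[:2])
E
```

```text
1 [ 7  9 10  5 40] [11.875 10.9  ]
254.6 198.3 [0.5113 0.014  0.096 ]
254.9 197.9 [0.511  0.0143 0.096 ]
1 [  4   4  17  16 219] [11.89041096 11.8630137 ]
397.6 195.1 [0.5173 0.1243 0.096 ]
397.9 195.9 [0.5179 0.1246 0.096 ]
disp station [-0.00244776  0.11040798] [-0.0015102   0.11050328]
```

Request:
jog_arm(commands=[0.025, 0.458, 0, 0, 0, 0, 12, 0.025, 0.458, 0, 0, 0, 0, 12, 0.025, 0.458, 0, 0, 0, 0, 12, 0.025, 0.459, 0, 0, 0, 0, 12, 0, 0, 0, 0, 0, 0, 12, 0, 0, 0, 0, 0, 0, 12, 0, 0, 0, 0, 0, 0, 12])

```text
t: 7.2
tool_pos: [0.5174, 0.1236, 0.1287]
tool_rot: [-0.122, -3.139, 0.001]
contact_force: [0.2, 0.2, -0.8]
opening: 0.0206
grip_force: 49.1
```

Request:
jog_arm(commands=[0, 0, 0.2, 0, 0, 0, 12, 0, 0, 0.15, 0, 0, 0, 12, 0, 0, 0.1, 0, 0, 0, 12, 0, 0, 0.05, 0, 0, 0, 12, 0, 0, 0, 0, 0, 0, 12])

```text
t: 7.82
tool_pos: [0.5174, 0.1244, 0.0989]
tool_rot: [-0.121, -3.139, 0.0]
contact_force: [-0.6, 0.2, -1.5]
opening: 0.0204
grip_force: 49.1
```

Request:
jog_arm(commands=[0, 0, 0.2, 0, 0, 0, 12, 0, 0, 0.15, 0, 0, 0, 12, 0, 0, 0.1, 0, 0, 0, 12, 0, 0, 0.05, 0, 0, 0, 12, 0, 0, 0, 0, 0, 0, 12, 0, 0, 0, 0, 0, 0, 12])

```text
t: 8.57
tool_pos: [0.5177, 0.1244, 0.0692]
tool_rot: [0.121, 3.139, 0.0]
contact_force: [-0.1, 0.0, -1.0]
opening: 0.0205
grip_force: 49.4
```

```bash
python3 - <<'E'
import numpy as np
r=np.hypot(72,22);f0=np.arctan2(-22,-72)
a=np.linspace(0,1.7,18);p=np.c_[66+r*np.cos(f0+a),r*np.sin(f0+a)]
d=np.diff(p,axis=0)/60
out=[]
for x,y in d: out+= [round(-x,3),round(y,3),0,0,0,0,10]
print(out,p[-1])
E
```

```text
[np.float64(-0.043), np.float64(-0.118), 0, 0, 0, 0, 10, np.float64(-0.054), np.float64(-0.113), 0, 0, 0, 0, 10, np.float64(-0.065), np.float64(-0.107), 0, 0, 0, 0, 10, np.float64(-0.076), np.float64(-0.1), 0, 0, 0, 0, 10, np.float64(-0.085), np.float64(-0.092), 0, 0, 0, 0, 10, np.float64(-0.094), np.float64(-0.083), 0, 0, 0, 0, 10, np.float64(-0.102), np.float64(-0.073), 0, 0, 0, 0, 10, np.float64(-0.109), np.float64(-0.063), 0, 0, 0, 0, 10, np.float64(-0.114), np.float64(-0.052), 0, 0, 0, 0, 10, np.float64(-0.119), np.float64(-0.04), 0, 0, 0, 0, 10, np.float64(-0.122), np.float64(-0.028), 0, 0, 0, 0, 10, np.float64(-0.124), np.float64(-0.016), 0, 0, 0, 0, 10, np.float64(-0.125), np.float64(-0.003), 0, 0, 0, 0, 10, np.float64(-0.125), np.float64(0.009), 0, 0, 0, 0, 10, np.float64(-0.123), np.float64(0.022), 0, 0, 0, 0, 10, np.float64(-0.121), np.float64(0.034), 0, 0, 0, 0, 10, np.float64(-0.117), np.float64(0.046), 0, 0, 0, 0, 10] [ 97.09342942 -68.56528748]
```

Request:
jog_arm(commands=[0, 0, 0, 0, 0, 0, 40, 0, 0, 0, 0, 0, 0, 40, 0, 0, -0.4, 0, 0, 0, 40, 0, 0, -0.6, 0, 0, 0, 40, -0.3, -0.55, 0, 0, 0, 0, 30, -0.3, -0.55, 0, 0, 0, 0, 30, -0.3, -0.55, 0, 0, 0, 0, 30, -0.3, -0.55, 0, 0, 0, 0, 30, 0, 0, 0, 0, 0, 0, 30, 0, 0, 0.5, 0, 0, 0, 30, 0, 0, 0.3, 0, 0, 0, 30, 0, 0, 0.25, 0, 0, 0, 30, 0, 0, 0, 0, 0, 0, 30, 0, 0, 0, 0, 0, 0, 10, 0, 0, 0, 0, 0, 0, 10, 0, 0, 0, 0, 0, 0, 10, 0, 0, 0, 0, 0, 0, 10], newtons=20)

```text
t: 10.7
tool_pos: [0.5797, -0.0127, 0.0667]
tool_rot: [0.121, 3.138, 0.0]
contact_force: [0.6, 0.4, 0.3]
opening: 0.0151
grip_force: 21.5
```

Request:
jog_arm(commands=[-0.043, -0.118, 0, 0, 0, 0, 10, -0.054, -0.113, 0, 0, 0, 0, 10, -0.065, -0.107, 0, 0, 0, 0, 10, -0.076, -0.1, 0, 0, 0, 0, 10, -0.085, -0.092, 0, 0, 0, 0, 10, -0.094, -0.083, 0, 0, 0, 0, 10, -0.102, -0.073, 0, 0, 0, 0, 10, -0.109, -0.063, 0, 0, 0, 0, 10, -0.114, -0.052, 0, 0, 0, 0, 10, -0.119, -0.04, 0, 0, 0, 0, 10, -0.122, -0.028, 0, 0, 0, 0, 10, -0.124, -0.016, 0, 0, 0, 0, 10, -0.125, -0.003, 0, 0, 0, 0, 10, -0.125, 0.009, 0, 0, 0, 0, 10, -0.123, 0.022, 0, 0, 0, 0, 10, -0.121, 0.034, 0, 0, 0, 0, 10, -0.117, 0.046, 0, 0, 0, 0, 10, 0, 0, 0, 0, 0, 0, 10])

```text
t: 12.95
tool_pos: [0.6795, -0.0687, 0.066]
tool_rot: [0.121, 3.137, -0.004]
contact_force: [-0.1, -6.2, 2.5]
opening: 0.015
grip_force: 22.1
```

Request:
jog_arm(commands=[0, 0, 0, 0, 0, 0, 30, 0, 0, 0, 0, 0, 0, 30, 0, 0, -0.7, 0, 0, 0, 40, 0, 0, -0.8, 0, 0, 0, 40, 0.4, 0.357, 0, 0, 0, 0, 40, 0.4, 0.357, 0, 0, 0, 0, 40, 0.4, 0.357, 0, 0, 0, 0, 40, 0.417, 0.357, 0, 0, 0, 0, 40, 0, 0, 0, 0, 0, 0, 40, 0, 0, 0, 0, 0, 0, 40])

```text
t: 14.2
tool_pos: [0.5885, 0.0257, 0.156]
tool_rot: [0.12, 3.139, 0.0]
contact_force: [-0.7, -0.3, 0.7]
opening: 0.0399
grip_force: 0.0
```

```bash
python3 - <<'E'
from h import *
from station import ctrl
o=ctrl.get_obs();print(o['t'],o['tool_pos'])
d=grab('wrist','w5');cv2.imwrite('pics/w5.png',cv2.resize(d['image'][:,:,::-1],(800,600),interpolation=cv2.INTER_CUBIC))
C=cloud(d);h=cv2.cvtColor(d['image'],cv2.COLOR_RGB2HSV).astype(int)
m=(h[...,0]>100)&(h[...,0]<120)&(h[...,1]>110)&(C[...,2]>.105)&(C[...,2]<.125)
q=C[m];print(len(q),np.median(q,0),q.min(0),q.max(0))
th=-.076;Q=np.array([[np.cos(th),-np.sin(th)],[np.sin(th),np.cos(th)]])
s=(q[:,:2]-[.588,.0085])@Q;print(np.percentile(s,[1,50,99],axis=0))
E
```

```text
14.2 [0.58849364 0.02570573 0.1560444 ]
853 [0.58461773 0.02434629 0.11595607] [0.55315583 0.01802586 0.10503631] [0.62364493 0.03063674 0.1184538 ]
[[-0.03577779  0.01130496]
 [-0.00462066  0.01551146]
 [ 0.03308106  0.01945884]]
```

View pics/w5.png

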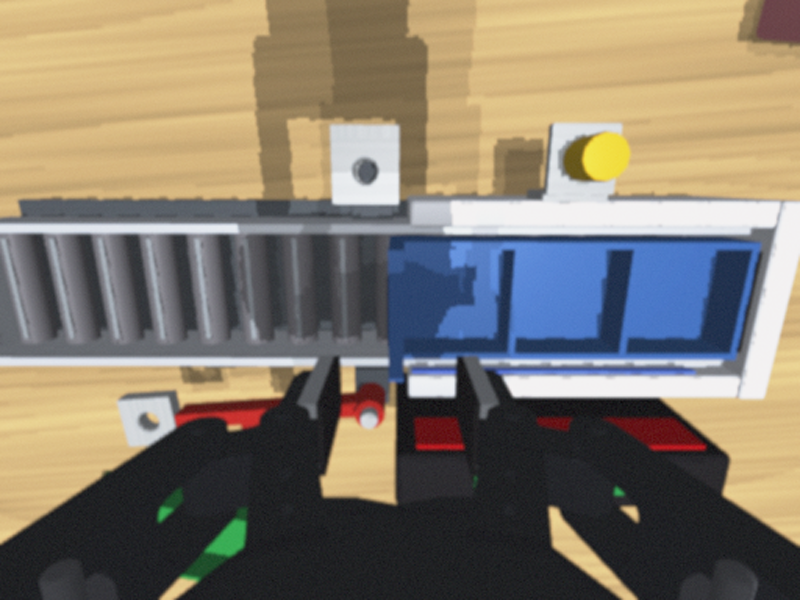

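Request:
jog_arm(commands=[0, 0, 0.6, 0, 0, 0, 40, 0, 0, 0.5, 0, 0, 0, 40, 0, 0, 0.4, 0, 0, 0, 40, 0, 0, 0, 0, 0, 0, 40, 0, 0, 0, 0, 0, 0, 2, 0, 0, 0, 0, 0, 0, 2, 0, 0, 0, 0, 0, 0, 2, 0, 0, 0, 0, 0, 0, 2, 0, 0, 0, 0, 0, 0, 2], newtons=30)

```text
t: 15.38
tool_pos: [0.5897, 0.0256, 0.0679]
tool_rot: [0.121, 3.136, -0.0]
contact_force: [0.6, -0.5, 5.7]
opening: 0.0071
grip_force: 34.5
```

Request:
jog_arm(commands=[0, -0.1, 0, 0, 0, 0, 2, 0, -0.2, 0, 0, 0, 0, 2, 0, -0.33, 0, 0, 0, 0, 2, 0, -0.33, 0, 0, 0, 0, 2, 0, -0.33, 0, 0, 0, 0, 2, 0, -0.33, 0, 0, 0, 0, 2, 0, -0.33, 0, 0, 0, 0, 2, 0, -0.33, 0, 0, 0, 0, 2, 0, -0.33, 0, 0, 0, 0, 2, 0, -0.33, 0, 0, 0, 0, 2, 0, -0.33, 0, 0, 0, 0, 2, 0, -0.33, 0, 0, 0, 0, 2, 0, -0.2, 0, 0, 0, 0, 2, 0, -0.15, 0, 0, 0, 0, 2, 0, 0, 0, 0, 0, 0, 2])

```text
t: 17.25
tool_pos: [0.5711, -0.2118, 0.0679]
tool_rot: [0.121, 3.137, -0.002]
contact_force: [0.8, -0.5, 6.3]
opening: 0.0071
grip_force: 34.6
```

Request:
jog_arm(commands=[0, 0, 0, 0, 0, 0, 30, 0, 0, 0, 0, 0, 0, 40, 0, 0, 0, 0, 0, 0, 40, 0, 0, -0.5, 0, 0, 0, 50, 0, 0, -0.8, 0, 0, 0, 60, 0.51, -0.49, -0.5, 0, 0, 0, 70, 0.51, -0.49, -0.5, 0, 0, 0, 75, 0.51, -0.49, -0.4, 0, 0, 0, 75, 0.51, -0.49, -0.3, 0, 0, 0, 75, 0, 0, 0, 0, 0, 0, 75, 0, 0, 0, 0, 0, 0, 75])

```text
t: 18.62
tool_pos: [0.4391, -0.3179, 0.2454]
tool_rot: [-0.121, -3.139, -0.002]
contact_force: [0.5, 1.1, -0.0]
opening: 0.0747
grip_force: 0.0
```

```bash
python3 - <<'E'
from h import *
from station import ctrl
o=ctrl.get_obs();print(o['t'],o['tool_pos'],o['q'].round(2))
d=grab('wrist','w6');cv2.imwrite('pics/w6.png',cv2.resize(d['image'][:,:,::-1],(800,600),interpolation=cv2.INTER_CUBIC))
C=cloud(d);h=cv2.cvtColor(d['image'],cv2.COLOR_RGB2HSV).astype(int)
z=C[...,2];top=(z>.05)&(z<.068)&(C[...,0]<.6)
n,l,s,c=cv2.connectedComponentsWithStats(top.astype(np.uint8))
for i in range(1,n):
    if s[i,4]<400: continue
    q=C[(l==i)&(h[...,1]<60)&(h[...,2]>120)];t=C[(l==i)&(h[...,2]<70)]
    if len(q)<300: continue
    (cx,cy),r=cv2.minEnclosingCircle(C[(l==i)&(z>.056)][:,:2].astype(np.float32)*1000)
    print(s[i],c[i].round(1),'mean',q.mean(0).round(4),'mec',round(cx,1),round(cy,1),round(r,1),'zmed',np.median(q[:,2]).round(4),'tab',len(t),t.mean(0).round(4) if len(t) else '')
E
```

```text
18.625 [ 0.43907916 -0.3178793   0.24537163] [-0.76 -0.17  1.75  0.    1.56 -2.26]
[ 251   63   46   49 1772] [273.2  87.2] mean [ 0.3394 -0.2901  0.0609] mec 340.9 -288.2 28.0 zmed 0.0609 tab 117 [ 0.3535 -0.2749  0.0623]
[ 208  183   42   41 1339] [228.7 203.1] mean [ 0.4843 -0.3594  0.061 ] mec 483.1 -356.6 28.1 zmed 0.061 tab 98 [ 0.4752 -0.3397  0.0625]
```

View pics/w6.png

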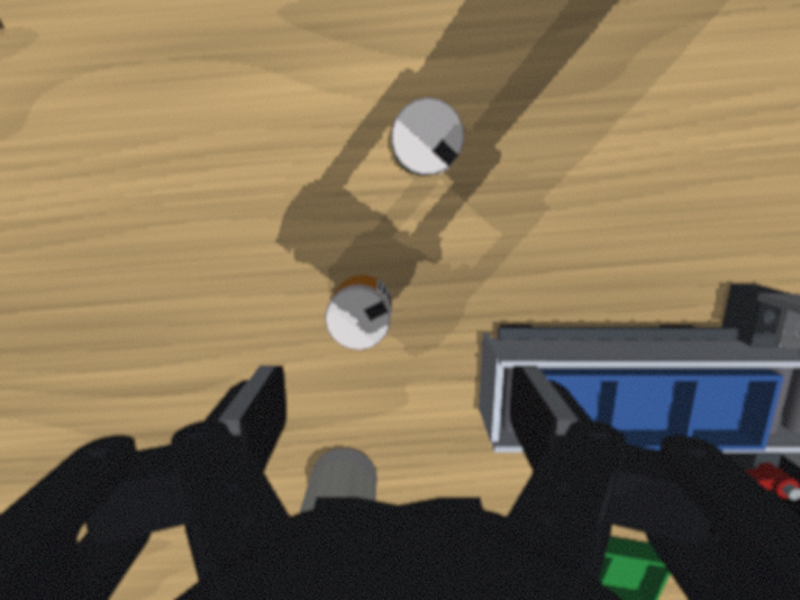

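Request:
jog_arm(commands=[0, 0, 0, 0, 0, 0.969, 75, 0, 0, 0, 0, 0, 0.969, 75, 0, 0, 0, 0, 0, 0.969, 75, 0, 0, 0, 0, 0, 0.969, 75, 0, 0, 0, 0, 0, 0.969, 75, 0, 0, 0, 0, 0, 0.969, 75, 0, 0, 0, 0, 0, 0.969, 75, 0.383, -0.189, 0.6, 0, 0, 0, 75, 0.383, -0.189, 0.6, 0, 0, 0, 75, 0.383, -0.189, 0.6, 0, 0, 0, 75, 0.383, -0.189, 0.6, 0, 0, 0, 75, 0, 0, 0, 0, 0, 0, 75, 0, 0, 0, 0, 0, 0, 75, 0, 0, 0, 0, 0, 0, 75])

```text
t: 20.42
tool_pos: [0.3429, -0.2898, 0.1045]
tool_rot: [1.155, 2.918, -0.003]
contact_force: [0.0, 0.2, 0.3]
opening: 0.0745
grip_force: 0.0
```

```bash
cat >> h.py <<'E'
def pots(d):
    C=cloud(d);h=cv2.cvtColor(d['image'],cv2.COLOR_RGB2HSV).astype(int);z=C[...,2]
    n,l,s,c=cv2.connectedComponentsWithStats(((z>.05)&(z<.068)&(C[...,0]<.6)&(C[...,1]<-.1)).astype(np.uint8))
    for i in range(1,n):
        q=C[(l==i)&(z>.056)];t=C[(l==i)&(h[...,2]<70)&(z>.058)]
        if len(q)<300: continue
        (x,y),r=cv2.minEnclosingCircle(q[:,:2].astype(np.float32)*1000)
        tm=np.median(t[:,:2],0)*1000 if len(t) else np.array([x,y]);print(len(q),'centre',round(x,1),round(y,1),'r',round(r,1),'tab ang',np.degrees(np.arctan2(tm[1]-y,tm[0]-x)).round(1),'r',np.hypot(*(tm-[x,y])).round(1),len(t))
def st():
    from station import ctrl
    o=ctrl.get_obs();r=R.from_rotvec(o['tool_rot']).as_matrix();print('t',round(o['t'],2),o['tool_pos'].round(4),'yaw',-np.arctan2(r[0,1],r[1,1]).round(4),'tilt',r[:2,2].round(4),'op',round(o['opening'],4),o['q'].round(2),o['contact_force'].round(1))
    return o['tool_pos'],-np.arctan2(r[0,1],r[1,1])
def move(p,yaw,t):
    D=np.array(t)-p;x=-np.array([np.cos(yaw),np.sin(yaw)]);y=np.array([-np.sin(yaw),np.cos(yaw)])
    print('shares x,y,z',(np.array([D[:2]@x,D[:2]@y,-D[2]])/.06).round(3))
E
python3 - <<'E'
from h import *
p,y=st();pots(grab('wrist','w7'));pots(grab('top'))
move(p,y,[.341,-.288,0.0])
E
```

```text
t 20.43 [ 0.3429 -0.2898  0.1045] yaw -0.7541 tilt [ 0.0027 -0.003 ] op 0.0745 [-0.87 -0.31  2.11  0.    1.34 -1.68] [0.  0.2 0.3]
3561 centre 341.0 -288.1 r 28.2 tab ang 46.2 r 17.9 301
702 centre 527.6 -186.3 r 25.5 tab ang -92.8 r 25.0 5
1121 centre 139.7 -706.6 r 112.8 tab ang 87.6 r 62.6 6
shares x,y,z [0.044 0.    1.742]
```

Request:
jog_arm(commands=[0.02, 0, 0.5, 0, 0, 0, 75, 0.02, 0, 0.5, 0, 0, 0, 75, 0, 0, 0.44, 0, 0, 0, 75, 0, 0, 0.3, 0, 0, 0, 75, 0, 0, 0, 0, 0, 0, 75, 0, 0, 0, 0, 0, 0, 75, 0, 0, 0, 0, 0, 0, 50, 0, 0, 0, 0, 0, 0, 50, 0, 0, 0, 0, 0, 0, 50, 0, 0, 0, 0, 0, 0, 50], newtons=40)

```text
t: 21.78
tool_pos: [0.3403, -0.288, -0.0007]
tool_rot: [1.157, 2.918, -0.002]
contact_force: [-0.1, -0.2, 6.7]
opening: 0.0554
grip_force: 42.7
```

```bash
python3 - <<'E'
from h import *
st();pots(grab('wrist','w8'))
E
```

```text
t 21.77 [ 0.3403 -0.288  -0.0007] yaw -0.7551 tilt [ 0.002  -0.0023] op 0.0554 [-0.87 -0.16  2.18  0.    1.12 -1.69] [-0.1 -0.2  6.7]
11754 centre 335.1 -283.9 r 41.1 tab ang 25.8 r 18.7 1587
```

Request:
jog_arm(commands=[0, 0, -0.4, 0, 0, 0, 50, 0, 0, -0.8, 0, 0, 0, 50, 0, 0, -0.8, 0, 0, 0, 50, 0, 0, -0.5, 0, 0, 0.991, 50, 0, 0, 0, 0, 0, 0.991, 50, 0, 0, 0, 0, 0, 0.991, 50, 0, 0, 0, 0, 0, 0.991, 50, 0, 0, 0, 0, 0, 0.991, 50, 0, 0, 0, 0, 0, 0.991, 50, 0, 0, 0, 0, 0, 0.991, 50, 0, 0, 0, 0, 0, 0.991, 50, 0, 0, 0, 0, 0, 0.991, 50])

```text
t: 23.32
tool_pos: [0.3388, -0.2863, 0.147]
tool_rot: [-2.307, -2.131, -0.0]
contact_force: [-0.1, -0.3, -1.5]
opening: 0.055
grip_force: 42.7
```

Request:
jog_arm(commands=[0.3, 0.25, 0, 0, 0, 0, 50, 0.543, 0.467, 0, 0, 0, 0, 50, 0.543, 0.467, 0, 0, 0, 0, 50, 0.543, 0.467, 0, 0, 0, 0, 50, 0.543, 0.467, 0, 0, 0, 0, 50, 0.543, 0.467, 0, 0, 0, 0, 50, 0.543, 0.467, 0, 0, 0, 0, 50, 0.543, 0.467, 0, 0, 0, 0, 50, 0.241, 0.219, 0, 0, 0, 0, 50, 0, 0, 0, 0, 0, 0, 50, 0, 0, 0, 0, 0, 0, 50, 0, 0, 0, 0, 0, 0, 50])

```text
t: 24.82
tool_pos: [0.582, -0.045, 0.1477]
tool_rot: [-2.306, -2.134, 0.001]
contact_force: [0.6, 1.0, -0.8]
opening: 0.0549
grip_force: 42.9
```

```bash
python3 - <<'E'
from h import *
p,y=st();move(p,y,[.5838,-.0453,.062])
d=grab('wrist','w9');e=grab('top','t9')
a=cv2.resize(d['image'],(480,360),interpolation=cv2.INTER_CUBIC)
b=cv2.resize(e['image'][140:280,270:410],(320,360),interpolation=cv2.INTER_CUBIC)
cv2.imwrite('pics/w9.png',np.hstack([a,b])[:,:,::-1])
E
```

```text
t 24.82 [ 0.582  -0.045   0.1477] yaw -1.6484 tilt [-0.0004 -0.0002] op 0.0549 [-0.2  -0.    1.76 -0.    1.38 -0.13] [ 0.6  1.  -0.8]
shares x,y,z [-0.002  0.03   1.428]
```

View pics/w9.png

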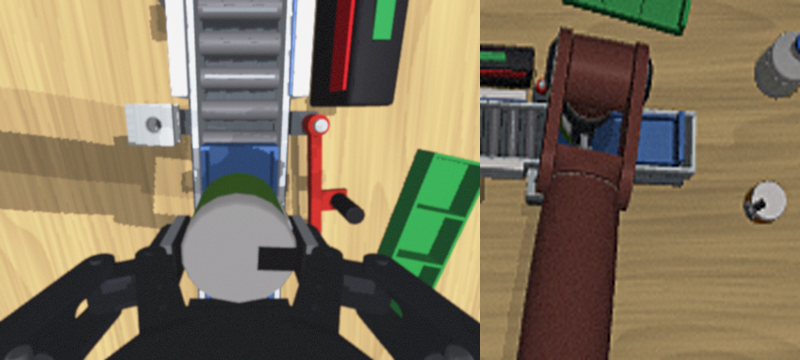

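```bash
python3 - <<'E'
from h import *
d=dict(np.load('w9.npz'));C=cloud(d);h=cv2.cvtColor(d['image'],cv2.COLOR_RGB2HSV).astype(int)
m=(h[...,0]>100)&(h[...,0]<120)&(h[...,1]>110)&(C[...,2]>.078)&(C[...,2]<.09)
th=-.076;Q=np.array([[np.cos(th),-np.sin(th)],[np.sin(th),np.cos(th)]])
s=(C[m][:,:2]-[.588,.0085])@Q;print(m.sum(),np.percentile(s,[1,50,99],axis=0).round(4))
print('tcp',(np.array([.582,-.045])-[.588,.0085])@Q, 'target',(np.array([.5838,-.0453])-[.588,.0085])@Q)
for x,y in ((200,147),(278,147),(200,160),(285,165)):
    w=atz(d,x/.9375,y/.9375,.085);print((w[:2]-[.588,.0085])@Q)
E
```

```text
1098 [[-0.0359 -0.1771]
 [ 0.0095 -0.0227]
 [ 0.0418  0.0902]]
tcp [-0.00192059 -0.05380113] target [-0.00010301 -0.05396359]
[-0.03641305 -0.02025444]
[ 0.03339192 -0.02041418]
[-0.03690074 -0.03206191]
[ 0.04039648 -0.03686807]
```

Request:
jog_arm(commands=[-0.012, 0.012, 0.5, 0, 0, 0, 50, 0, 0, 0.4, 0, 0, 0, 50, 0, 0, 0.3, 0, 0, 0, 50, 0, 0, 0.15, 0, 0, 0, 50, 0, 0, 0.1, 0, 0, 0, 50, 0, 0, 0, 0, 0, 0, 50, 0, 0, 0, 0, 0, 0, 50])

```text
t: 25.8
tool_pos: [0.5841, -0.045, 0.0616]
tool_rot: [2.303, 2.134, 0.001]
contact_force: [0.9, -0.0, -1.3]
opening: 0.0553
grip_force: 42.9
```

Request:
jog_arm(commands=[0, 0, 0.05, 0, 0, 0, 50, 0, 0, 0, 0, 0, 0, 50, 0, 0, 0, 0, 0, 0, 50])

```text
t: 26.18
tool_pos: [0.584, -0.045, 0.0584]
tool_rot: [2.303, 2.134, 0.001]
contact_force: [1.5, -0.1, 2.0]
opening: 0.0549
grip_force: 43.0
```

Request:
jog_arm(commands=[0, 0, 0, 0, 0, 0, 66, 0, 0, 0, 0, 0, 0, 66, 0, 0, 0, 0, 0, 0, 66, 0, 0, -0.4, 0, 0, 0, 66, 0, 0, -0.8, 0, 0, 0, 70, 0, 0, -0.8, 0, 0, 0, 75, -0.664, -0.16, 0, 0, 0, 0, 75, -0.664, -0.16, 0, 0, 0, 0, 75, -0.664, -0.16, 0, 0, 0, 0, 75, -0.664, -0.16, 0, 0, 0, 0, 75, -0.664, -0.16, 0, 0, 0, 0, 75, -0.664, -0.16, 0, 0, 0, 0, 75, -0.664, -0.16, 0, 0, 0, 0, 75, -0.664, -0.16, 0, 0, 0, 0, 75])

```text
t: 27.92
tool_pos: [0.4819, -0.358, 0.1776]
tool_rot: [-2.304, -2.135, -0.0]
contact_force: [0.4, -0.9, -0.3]
opening: 0.0748
grip_force: 0.0
```

Request:
jog_arm(commands=[0, 0, 0, 0, 0, -0.993, 75, 0, 0, 0, 0, 0, -0.993, 75, 0, 0, 0, 0, 0, -0.993, 75, 0, 0, 0, 0, 0, -0.993, 75, 0, 0, 0, 0, 0, -0.993, 75, 0, 0, 0, 0, 0, -0.993, 75, 0, 0, 0, 0, 0, -0.993, 75, 0, 0, 0, 0, 0, -0.993, 75, 0, 0, 0, 0, 0, -0.993, 75, 0, 0, 0, 0, 0, -0.993, 75, 0, 0, 0, 0, 0, -0.993, 75, 0, 0, 0, 0, 0, -0.993, 75, 0, 0, 0, 0, 0, -0.993, 75, 0, 0, 0, 0, 0, -0.993, 75, 0, 0, 0, 0, 0, -0.993, 75, 0, 0, 0, 0, 0, -0.993, 75, 0, 0, 0, 0, 0, -0.993, 75, 0, 0, 0, 0, 0, -0.993, 75, 0, 0, 0, 0, 0, -0.993, 75, 0, 0, 0, 0, 0, -0.993, 75])

```text
t: 30.42
tool_pos: [0.4824, -0.3567, 0.1775]
tool_rot: [0.535, -3.095, -0.001]
contact_force: [-1.1, -0.0, 0.9]
opening: 0.0752
grip_force: 0.0
```

Request:
jog_arm(commands=[0, 0, 0.3, 0, 0, -0.993, 75, 0, 0, 0, 0, 0, 0, 75, 0, 0, 0, 0, 0, 0, 75])

```text
t: 30.8
tool_pos: [0.4826, -0.3569, 0.16]
tool_rot: [-0.681, 3.067, -0.0]
contact_force: [0.9, -0.4, -1.0]
opening: 0.0749
grip_force: 0.0
```

```bash
python3 - <<'E'
from h import *
p,y=st();pots(grab('wrist','w10'));d=grab('top','t10')
move(p,y,[.483,-.3566,0])
cv2.imwrite('pics/t10.png',cv2.resize(d['image'][120:300,210:450],(800,600),interpolation=cv2.INTER_CUBIC)[:,:,::-1])
E
```

```text
t 30.8 [ 0.4826 -0.3569  0.16  ] yaw 0.4369 tilt [ 0.0001 -0.0001] op 0.0749 [-0.76  0.02  1.71 -0.    1.4  -2.77] [ 0.9 -0.4 -1. ]
2341 centre 483.0 -356.4 r 28.0 tab ang 114.8 r 17.5 177
745 centre 571.4 -231.6 r 31.6 tab ang 55.0 r 17.9 155
shares x,y,z [-8.000e-03  1.000e-03  2.667e+00]
```

View pics/t10.png

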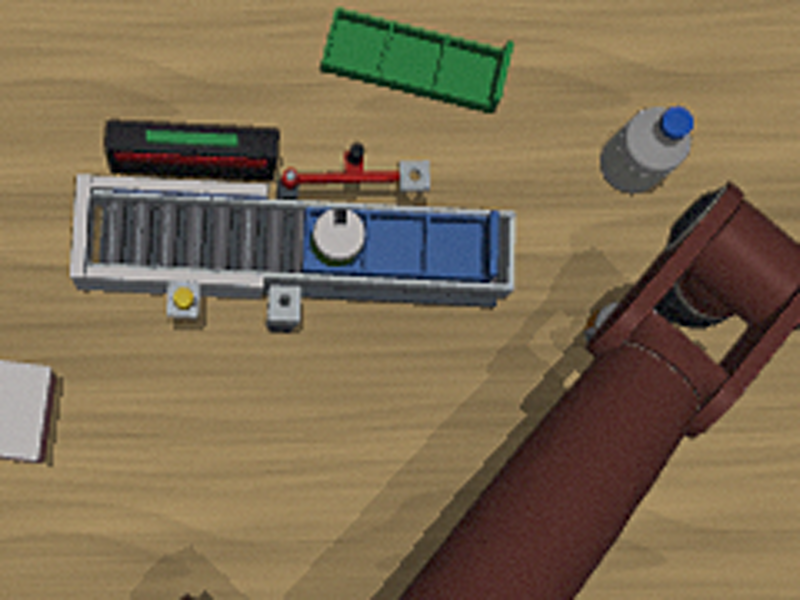

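Request:
jog_arm(commands=[-0.008, 0, 0.7, 0, 0, 0, 75, 0, 0, 0.7, 0, 0, 0, 75, 0, 0, 0.6, 0, 0, 0, 75, 0, 0, 0.4, 0, 0, 0, 75, 0, 0, 0.26, 0, 0, 0, 75, 0, 0, 0, 0, 0, 0, 75, 0, 0, 0, 0, 0, 0, 75, 0, 0, 0, 0, 0, 0, 50, 0, 0, 0, 0, 0, 0, 50, 0, 0, 0, 0, 0, 0, 50, 0, 0, 0, 0, 0, 0, 50], newtons=40)

```text
t: 32.28
tool_pos: [0.484, -0.3575, 0.0019]
tool_rot: [-0.683, 3.065, -0.003]
contact_force: [-0.0, 0.1, 5.8]
opening: 0.0549
grip_force: 43.1
```

Request:
jog_arm(commands=[0, 0, -0.4, 0, 0, 0, 50, 0, 0, -0.8, 0, 0, 0, 50, 0, 0, -0.8, 0, 0, 0, 50, 0, 0, -0.5, 0, 0, 0, 50, 0, 0, 0, 0, 0, 0.99, 50, 0, 0, 0, 0, 0, 0.99, 50, 0, 0, 0, 0, 0, 0.99, 50, 0, 0, 0, 0, 0, 0.99, 50, 0, 0, 0, 0, 0, 0.99, 50, 0, 0, 0, 0, 0, 0.99, 50, 0, 0, 0, 0, 0, 0.99, 50, 0, 0, 0, 0, 0, 0.99, 50, 0, 0, 0, 0, 0, 0.99, 50, 0, 0, 0, 0, 0, 0.99, 50, 0, 0, 0, 0, 0, 0.99, 50, 0, 0, 0, 0, 0, 0.99, 50, 0, 0, 0, 0, 0, 0.99, 50, 0, 0, 0, 0, 0, 0.99, 50])

```text
t: 34.52
tool_pos: [0.4825, -0.3562, 0.1492]
tool_rot: [-1.437, -2.792, -0.0]
contact_force: [-0.7, 0.0, -2.2]
opening: 0.0547
grip_force: 42.9
```

Request:
jog_arm(commands=[0, 0, 0, 0, 0, 0.99, 50, 0, 0, 0, 0, 0, 0.99, 50, 0, 0, 0, 0, 0, 0.99, 50, 0, 0, 0, 0, 0, 0.99, 50, 0, 0, 0, 0, 0, 0.99, 50, 0, 0, 0, 0, 0, 0.99, 50, 0, 0, 0, 0, 0, 1.0, 50, 0, 0, 0, 0, 0, 0, 50, 0, 0, 0, 0, 0, 0, 50])

```text
t: 35.65
tool_pos: [0.4827, -0.3564, 0.1497]
tool_rot: [-2.297, -2.142, 0.0]
contact_force: [0.3, 0.0, -2.3]
opening: 0.0548
grip_force: 42.9
```

```bash
python3 - <<'E'
from h import *
p,y=st();move(p,y,[.5778,-.1121,.150])
E
```

```text
t 35.65 [ 0.4827 -0.3564  0.1497] yaw -1.6403 tilt [-0.0005  0.0004] op 0.0548 [-0.76  0.03  1.72 -0.    1.39 -0.69] [ 0.3  0.  -2.3]
shares x,y,z [ 4.172  1.298 -0.005]
```

Request:
jog_arm(commands=[0.3, 0.09, 0, 0, 0, 0, 50, 0.52, 0.162, 0, 0, 0, 0, 50, 0.52, 0.162, 0, 0, 0, 0, 50, 0.52, 0.162, 0, 0, 0, 0, 50, 0.52, 0.162, 0, 0, 0, 0, 50, 0.52, 0.162, 0, 0, 0, 0, 50, 0.52, 0.162, 0, 0, 0, 0, 50, 0.52, 0.162, 0, 0, 0, 0, 50, 0.232, 0.074, 0, 0, 0, 0, 50, 0, 0, 0, 0, 0, 0, 50, 0, 0, 0, 0, 0, 0, 50, 0, 0, 0, 0, 0, 0, 50])

```text
t: 37.15
tool_pos: [0.5781, -0.1134, 0.1501]
tool_rot: [2.3, 2.14, -0.0]
contact_force: [-0.9, -0.8, -2.1]
opening: 0.0553
grip_force: 42.9
```

```bash
python3 - <<'E'
from h import *
p,y=st();move(p,y,[.5778,-.1121,.064])
d=grab('wrist','w11');cv2.imwrite('pics/w11.png',cv2.resize(d['image'][:,:,::-1],(640,480),interpolation=cv2.INTER_CUBIC))
E
```

```text
t 37.15 [ 0.5781 -0.1134  0.1501] yaw -1.643 tilt [-0.0001 -0.0002] op 0.0553 [-0.32  0.01  1.75 -0.    1.39 -0.25] [-0.9 -0.8 -2.1]
shares x,y,z [ 0.021 -0.007  1.435]
```

View pics/w11.png

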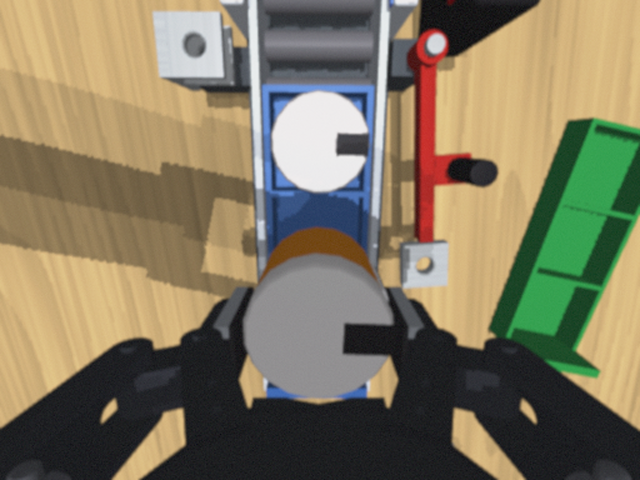

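Request:
jog_arm(commands=[0.021, -0.007, 0.5, 0, 0, 0, 50, 0, 0, 0.4, 0, 0, 0, 50, 0, 0, 0.3, 0, 0, 0, 50, 0, 0, 0.15, 0, 0, 0, 50, 0, 0, 0.08, 0, 0, 0, 50, 0, 0, 0.05, 0, 0, 0, 50, 0, 0, 0, 0, 0, 0, 50, 0, 0, 0, 0, 0, 0, 50])

```text
t: 38.2
tool_pos: [0.5785, -0.1113, 0.062]
tool_rot: [2.298, 2.141, 0.001]
contact_force: [-0.4, 0.0, -1.6]
opening: 0.0549
grip_force: 42.9
```

Request:
jog_arm(commands=[0, 0, 0.02, 0, 0, 0, 50, 0, 0, 0, 0, 0, 0, 50, 0, 0, 0, 0, 0, 0, 66, 0, 0, 0, 0, 0, 0, 66, 0, 0, 0, 0, 0, 0, 66, 0, 0, -0.4, 0, 0, 0, 66, 0, 0, -0.8, 0, 0, 0, 66, 0, 0, -0.8, 0, 0, 0, 60])

```text
t: 39.2
tool_pos: [0.5776, -0.111, 0.1808]
tool_rot: [-2.298, -2.141, 0.001]
contact_force: [1.5, 0.1, 0.6]
opening: 0.06
grip_force: 0.0
```

Request:
jog_arm(commands=[0, 0, 0, 0, 0, -0.98, 40, 0, 0, 0, 0, 0, -0.98, 40, 0, 0, 0, 0, 0, -0.98, 40, 0, 0, 0, 0, 0, -0.98, 40, 0, 0, 0, 0, 0, -0.98, 40, 0, 0, 0, 0, 0, -0.98, 40, 0, 0, 0, 0, 0, -0.98, 40, 0, 0, 0, 0, 0, -0.98, 40, 0, 0, 0, 0, 0, -0.98, 40, 0, 0, 0, 0, 0, -0.98, 40, 0, 0, 0, 0, 0, -0.98, 40, 0, 0, 0, 0, 0, -0.98, 40, 0, 0, 0, 0, 0, -0.98, 40, 0, 0, 0, 0, 0, -0.98, 40, 0, 0, 0, 0, 0, -0.98, 40, 0, 0, 0, 0, 0, -0.97, 40, 0, 0, 0, 0, 0, 0, 40])

```text
t: 41.32
tool_pos: [0.578, -0.1112, 0.18]
tool_rot: [-0.119, -3.139, -0.0]
contact_force: [0.6, -0.1, 0.6]
opening: 0.0398
grip_force: 0.0
```

```bash
python3 - <<'E'
from h import *
p,y=st();move(p,y,[.5711,-.2125,.067])
d=grab('wrist','w12');C=cloud(d);h=cv2.cvtColor(d['image'],cv2.COLOR_RGB2HSV).astype(int)
th=-.076;Q=np.array([[np.cos(th),-np.sin(th)],[np.sin(th),np.cos(th)]])
m=(h[...,0]>100)&(h[...,0]<120)&(h[...,1]>110)&(C[...,2]>.108)&(C[...,2]<.125)
s=(C[m][:,:2]-[.588,.0085])@Q;print('wall',m.sum(),np.percentile(s,[2,50,98],axis=0).round(4))
for nm,z0,z1 in (('lids',.112,.126),):
    w=(h[...,1]<60)&(h[...,2]>110)&(C[...,2]>z0)&(C[...,2]<z1)
    n,l,ss,c=cv2.connectedComponentsWithStats(w.astype(np.uint8))
    for i in range(1,n):
        if ss[i,4]>200:
            q=C[l==i];(x,yy),r=cv2.minEnclosingCircle(q[:,:2].astype(np.float32));print(ss[i,4],(np.array([x,yy])-[.588,.0085])@Q,r,np.median(q[:,2]))
cv2.imwrite('pics/w12.png',cv2.resize(d['image'][:,:,::-1],(640,480),interpolation=cv2.INTER_CUBIC))
E
```

```text
t 41.33 [ 0.578  -0.1112  0.18  ] yaw -0.0759 tilt [-0.0001  0.    ] op 0.0398 [-0.32 -0.02  1.72  0.    1.44 -1.81] [ 0.6 -0.1  0.6]
shares x,y,z [-0.013 -1.693  1.883]
wall 900 [[-0.0363 -0.2245]
 [-0.0047 -0.2196]
 [ 0.0303 -0.217 ]]
2847 [-0.00030908 -0.12034811] 0.028072986751794815 0.119912024332055
2936 [ 0.00035056 -0.0547293 ] 0.028161905705928802 0.11986352771093566
612 [ 0.12308543 -0.37233591] 0.026156025007367134 0.11897078006940627
```

View pics/w12.png

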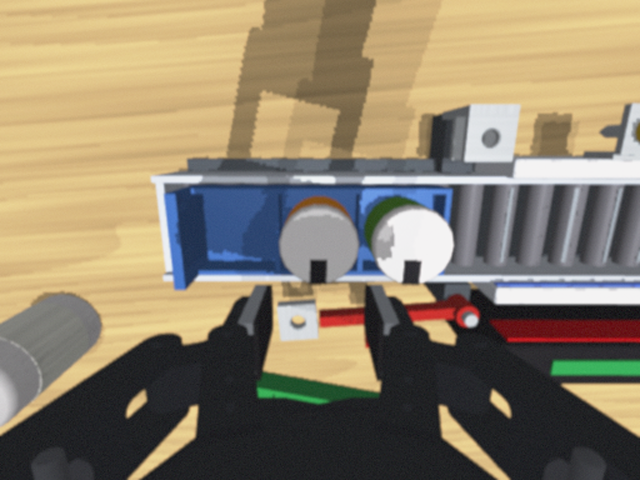

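Request:
jog_arm(commands=[-0.006, -0.4, 0, 0, 0, 0, 40, -0.006, -0.6, 0, 0, 0, 0, 40, 0, -0.5, 0, 0, 0, 0, 40, 0, -0.2, 0, 0, 0, 0, 40, 0, 0, 0.6, 0, 0, 0, 40, 0, 0, 0.6, 0, 0, 0, 40, 0, 0, 0.45, 0, 0, 0, 40, 0, 0, 0.23, 0, 0, 0, 40, 0, 0, 0, 0, 0, 0, 40, 0, 0, 0, 0, 0, 0, 2, 0, 0, 0, 0, 0, 0, 2, 0, 0, 0, 0, 0, 0, 2, 0, 0, 0, 0, 0, 0, 2, 0, 0, 0, 0, 0, 0, 2], newtons=30)

```text
t: 43.12
tool_pos: [0.5723, -0.2135, 0.0691]
tool_rot: [0.117, 3.137, -0.002]
contact_force: [0.6, 0.7, 6.7]
opening: 0.0073
grip_force: 33.5
```

Request:
jog_arm(commands=[0, 0.1, 0, 0, 0, 0, 2, 0, 0.15, 0, 0, 0, 0, 2, 0, 0.25, 0, 0, 0, 0, 2, 0, 0.3, 0, 0, 0, 0, 2, 0, 0.3, 0, 0, 0, 0, 2, 0, 0.3, 0, 0, 0, 0, 2, 0, 0.3, 0, 0, 0, 0, 2, 0, 0.3, 0, 0, 0, 0, 2, 0, 0.3, 0, 0, 0, 0, 2, 0, 0.3, 0, 0, 0, 0, 2, 0, 0.3, 0, 0, 0, 0, 2, 0, 0.3, 0, 0, 0, 0, 2, 0, 0.25, 0, 0, 0, 0, 2, 0, 0.2, 0, 0, 0, 0, 2, 0, 0.1, 0, 0, 0, 0, 2, 0, 0.05, 0, 0, 0, 0, 2, 0, 0, 0, 0, 0, 0, 2])

```text
t: 45.25
tool_pos: [0.5902, 0.0147, 0.0691]
tool_rot: [0.117, 3.135, 0.0]
contact_force: [3.6, 1.7, 5.3]
opening: 0.0069
grip_force: 33.4
```

Request:
jog_arm(commands=[0, 0.08, 0, 0, 0, 0, 2, 0, 0.06, 0, 0, 0, 0, 2, 0, 0.03, 0, 0, 0, 0, 2, 0, 0, 0, 0, 0, 0, 2])

```text
t: 45.75
tool_pos: [0.591, 0.0246, 0.0692]
tool_rot: [0.117, 3.134, -0.0]
contact_force: [3.1, 0.1, 5.8]
opening: 0.0074
grip_force: 33.4
```

Request:
jog_arm(commands=[0, 0.02, 0, 0, 0, 0, 2, 0, 0.02, 0, 0, 0, 0, 2, 0, 0, 0, 0, 0, 0, 2])

```text
t: 46.12
tool_pos: [0.5911, 0.0256, 0.0692]
tool_rot: [0.117, 3.135, -0.004]
contact_force: [2.9, -4.3, 5.8]
opening: 0.0074
grip_force: 33.4
```

Request:
jog_arm(commands=[0, 0.02, 0, 0, 0, 0, 2, 0, 0, 0, 0, 0, 0, 2, 0, 0, 0, 0, 0, 0, 20, 0, 0, 0, 0, 0, 0, 25, 0, 0, 0, 0, 0, 0, 25, 0, 0, -0.4, 0, 0, 0, 30, 0, 0, -0.6, 0, 0, 0, 30, 0, 0, -0.5, 0, 0, 0, 30, 0, 0, 0, 0, 0, 0, 30, 0, 0, 0, 0, 0, 0, 30])

```text
t: 47.38
tool_pos: [0.5884, 0.0284, 0.1558]
tool_rot: [-0.117, -3.137, -0.0]
contact_force: [0.1, -0.1, -0.2]
opening: 0.0297
grip_force: 0.0
```

```bash
python3 - <<'E'
from h import *
p,y=st();move(p,y,[.6795,-.0687,.066])
d=grab('wrist','w13');C=cloud(d);h=cv2.cvtColor(d['image'],cv2.COLOR_RGB2HSV).astype(int)
th=-.076;Q=np.array([[np.cos(th),-np.sin(th)],[np.sin(th),np.cos(th)]])
def wall(d):
    C=cloud(d);h=cv2.cvtColor(d['image'],cv2.COLOR_RGB2HSV).astype(int)
    m=(h[...,0]>100)&(h[...,0]<120)&(h[...,1]>110)&(C[...,2]>.113)&(C[...,2]<.12)
    s=(C[m][:,:2]-[.588,.0085])@Q;print('wall',m.sum(),np.percentile(s,[2,25,50,75,98],axis=0).round(4)[:,1])
wall(dict(np.load('w5.npz')));wall(d)
w=(h[...,1]<60)&(h[...,2]>110)&(C[...,2]>.112)&(C[...,2]<.126)
n,l,ss,c=cv2.connectedComponentsWithStats(w.astype(np.uint8))
for i in range(1,n):
    if ss[i,4]>200:
        q=C[l==i];(x,yy),r=cv2.minEnclosingCircle(q[:,:2].astype(np.float32));print(ss[i,4],(np.array([x,yy])-[.588,.0085])@Q,r,np.median(q[:,2]))
cv2.imwrite('pics/w13.png',cv2.resize(d['image'][:,:,::-1],(640,480),interpolation=cv2.INTER_CUBIC))
E
```

```text
t 47.38 [0.5884 0.0284 0.1558] yaw -0.0745 tilt [-0.002   0.0002] op 0.0297 [-0.08  0.    1.74  0.    1.4  -1.57] [ 0.1 -0.1 -0.2]
shares x,y,z [-1.635 -1.501  1.497]
wall 819 [0.0121 0.0138 0.0155 0.0178 0.0194]
wall 817 [0.0133 0.015  0.0166 0.0189 0.0205]
3544 [0.00040876 0.11750366] 0.02804466150701046 0.11985681310619632
3619 [0.00025503 0.18270538] 0.028084902092814445 0.11980332099835034
```

View pics/w13.png

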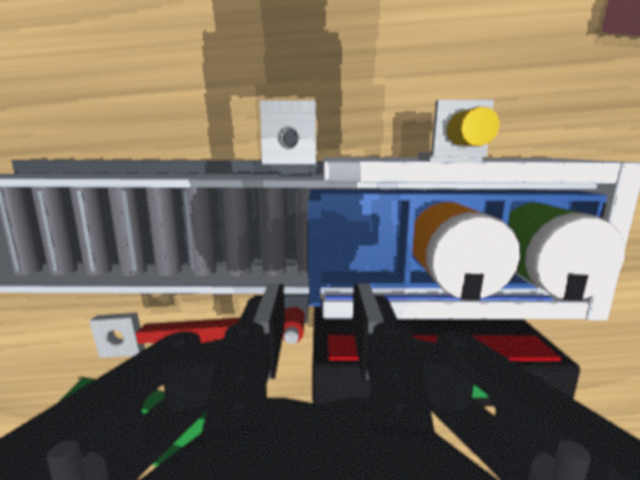

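Request:
jog_arm(commands=[-0.409, -0.375, 0, 0, 0, 0, 30, -0.409, -0.375, 0, 0, 0, 0, 30, -0.409, -0.375, 0, 0, 0, 0, 30, -0.409, -0.375, 0, 0, 0, 0, 30, 0, 0, 0, 0, 0, 0, 30, 0, 0, 0.6, 0, 0, 0, 30, 0, 0, 0.5, 0, 0, 0, 30, 0, 0, 0.4, 0, 0, 0, 30, 0, 0, 0, 0, 0, 0, 30, 0, 0, 0, 0, 0, 0, 10, 0, 0, 0, 0, 0, 0, 10, 0, 0, 0, 0, 0, 0, 10, 0, 0, 0, 0, 0, 0, 10], newtons=20)

```text
t: 49.05
tool_pos: [0.6801, -0.0686, 0.0673]
tool_rot: [-0.117, -3.139, -0.001]
contact_force: [-0.7, 1.5, -3.4]
opening: 0.015
grip_force: 23.0
```

Request:
jog_arm(commands=[0.117, -0.046, 0, 0, 0, 0, 10, 0.121, -0.034, 0, 0, 0, 0, 10, 0.123, -0.022, 0, 0, 0, 0, 10, 0.125, -0.009, 0, 0, 0, 0, 10, 0.125, 0.003, 0, 0, 0, 0, 10, 0.124, 0.016, 0, 0, 0, 0, 10, 0.122, 0.028, 0, 0, 0, 0, 10, 0.119, 0.04, 0, 0, 0, 0, 10, 0.114, 0.052, 0, 0, 0, 0, 10, 0.109, 0.063, 0, 0, 0, 0, 10, 0.102, 0.073, 0, 0, 0, 0, 10, 0.094, 0.083, 0, 0, 0, 0, 10, 0.085, 0.092, 0, 0, 0, 0, 10, 0.076, 0.1, 0, 0, 0, 0, 10, 0.065, 0.107, 0, 0, 0, 0, 10, 0.054, 0.113, 0, 0, 0, 0, 10, 0.043, 0.118, 0, 0, 0, 0, 10, 0, 0, 0, 0, 0, 0, 10])

```text
t: 51.3
tool_pos: [0.5952, -0.0139, 0.0711]
tool_rot: [0.116, 3.102, 0.003]
contact_force: [44.8, 6.4, -27.1]
opening: 0.0103
grip_force: 38.1
```

Request:
jog_arm(commands=[-0.25, 0, 0, 0, 0, 0, 10, 0, 0, 0, 0, 0, 0, 10])

```text
t: 51.55
tool_pos: [0.5974, -0.0167, 0.0692]
tool_rot: [0.117, 3.137, -0.002]
contact_force: [2.0, 0.5, 1.6]
opening: 0.0101
grip_force: 1.7
```

```bash
python3 - <<'E'
from h import *
st()
d=grab('scene','s14');C=cloud(d);h=cv2.cvtColor(d['image'],cv2.COLOR_RGB2HSV).astype(int)
th=-.076;Q=np.array([[np.cos(th),-np.sin(th)],[np.sin(th),np.cos(th)]])
for nm,m in (('red',((h[...,0]<6)|(h[...,0]>174))&(h[...,1]>140)&(C[...,2]>.06)&(C[...,2]<.1)),):
    q=C[m];s=np.c_[(q[:,:2]-[.588,.0085])@Q,q[:,2]]
    s=s[(s[:,0]<.075)&(s[:,1]<.012)];print(nm,len(s))
    for a in np.arange(-.09,.08,.015):
        k=(s[:,0]>=a)&(s[:,0]<a+.015)
        if k.sum(): print(round(a,3),k.sum(),np.median(s[k],0).round(3),s[k].min(0).round(3),s[k].max(0).round(3))
E
```

```text
t 51.55 [ 0.5974 -0.0167  0.0692] yaw -0.0744 tilt [ 0.0025 -0.0016] op 0.0101 [-0.15  0.1   1.79 -0.    1.24 -1.65] [2.  0.5 1.6]
red 86
-0.045 7 [-0.039  0.002  0.089] [-0.045 -0.002  0.085] [-0.031  0.003  0.091]
-0.03 2 [-0.025  0.001  0.089] [-0.027  0.     0.088] [-0.023  0.002  0.089]
-0.015 14 [-0.006 -0.004  0.086] [-0.015 -0.014  0.082] [-0.     0.003  0.091]
0.0 12 [ 0.004 -0.003  0.088] [ 0.001 -0.013  0.079] [0.013 0.003 0.09 ]
0.015 10 [0.022 0.002 0.09 ] [ 0.015 -0.002  0.085] [0.027 0.006 0.09 ]
0.03 10 [0.035 0.002 0.089] [ 0.031 -0.002  0.086] [0.043 0.007 0.09 ]
0.045 4 [0.047 0.006 0.088] [0.046 0.005 0.084] [0.049 0.007 0.091]
0.06 26 [0.072 0.004 0.086] [ 0.062 -0.002  0.072] [0.075 0.01  0.097]
```

Request:
jog_arm(commands=[-0.05, 0, 0, 0, 0, 0, 10, 0, 0, -0.5, 0, 0, 0, 10, 0, 0, -0.6, 0, 0, 0, 20, 0, 0, -0.4, 0, 0, 0, 30, 0.2, -0.2, 0, 0, 0, 0, 30, 0.2, -0.2, 0, 0, 0, 0, 30, 0.1, -0.1, 0, 0, 0, 0, 30, 0, 0, 0, 0, 0, 0, 30, 0, 0, 0, 0, 0, 0, 30])

```text
t: 52.72
tool_pos: [0.5666, -0.0437, 0.1568]
tool_rot: [-0.118, -3.139, -0.0]
contact_force: [0.6, -0.1, 0.0]
opening: 0.03
grip_force: 0.0
```

```bash
python3 - <<'E'
from h import *
st()
d=grab('wrist','w15');C=cloud(d);h=cv2.cvtColor(d['image'],cv2.COLOR_RGB2HSV).astype(int);z=C[...,2]
th=-.076;Q=np.array([[np.cos(th),-np.sin(th)],[np.sin(th),np.cos(th)]]);o=np.array([.588,.0085])
S=(C[...,:2]-o)@Q
k=(h[...,2]<75)&(z>.116)&(z<.127)&(abs(S[...,0])<.04)&(S[...,1]<.01)&(S[...,1]>-.06)
print('knob top',k.sum(),np.mean(S[k],0),S[k].min(0),S[k].max(0))
r=((h[...,0]<6)|(h[...,0]>174))&(h[...,1]>140)&(z>.083)&(z<.095)&(S[...,1]<.05)&(S[...,1]>-.05)
s=S[r]
for a in np.arange(-.09,.08,.015):
    m=(s[:,0]>=a)&(s[:,0]<a+.015)
    if m.sum(): print(round(a,3),m.sum(),np.median(s[m],0).round(4),s[m].min(0).round(4),s[m].max(0).round(4))
# compare with the initial closed gate
d=dict(np.load('w2.npz'));C=cloud(d);h=cv2.cvtColor(d['image'],cv2.COLOR_RGB2HSV).astype(int);z=C[...,2];S=(C[...,:2]-o)@Q
r=((h[...,0]<6)|(h[...,0]>174))&(h[...,1]>140)&(z>.083)&(z<.095)&(S[...,1]<.05)&(S[...,1]>-.05);s=S[r];print('initial')
for a in np.arange(-.09,.08,.015):
    m=(s[:,0]>=a)&(s[:,0]<a+.015)
    if m.sum(): print(round(a,3),m.sum(),np.median(s[m],0).round(4),s[m].min(0).round(4),s[m].max(0).round(4))
E
```

```text
t 52.73 [ 0.5666 -0.0437  0.1568] yaw -0.0749 tilt [-0.0006  0.0003] op 0.03 [-0.21 -0.05  1.79  0.    1.4  -1.7 ] [ 0.6 -0.1  0. ]
knob top 314 [-0.00781085 -0.02450718] [-0.01425815 -0.03190848] [ 0.00016139 -0.01592951]
-0.06 133 [-0.05   -0.0041] [-0.0542 -0.0083] [-0.0451  0.0013]
-0.045 205 [-0.0376 -0.0037] [-0.0449 -0.0081] [-0.03    0.0018]
-0.03 249 [-0.0207 -0.0045] [-0.0299 -0.032 ] [-0.015   0.0023]
-0.015 405 [-0.0095 -0.0078] [-0.015  -0.0321] [-0.0001  0.0028]
0.0 202 [ 0.0067 -0.0027] [ 0.     -0.0317] [0.0149 0.0032]
0.015 133 [ 0.0206 -0.0013] [ 0.0152 -0.0067] [0.0297 0.003 ]
0.03 7 [0.0309 0.0013] [0.0301 0.0003] [0.0323 0.0022]
initial
-0.06 40 [-0.0475 -0.0001] [-0.0498 -0.0034] [-0.0451  0.0031]
-0.045 141 [-0.0376 -0.0006] [-0.045  -0.0044] [-0.0301  0.0041]
-0.03 205 [-0.0193 -0.0025] [-0.0299 -0.029 ] [-0.0151  0.0042]
-0.015 321 [-0.0088 -0.0065] [-0.015 -0.029] [-0.0001  0.0042]
0.0 152 [ 0.0061 -0.0006] [ 0.0001 -0.0145] [0.0148 0.0043]
0.015 118 [ 0.022  -0.0006] [ 0.0151 -0.0046] [0.03   0.0034]
0.03 117 [ 0.0381 -0.0006] [ 0.0302 -0.0047] [0.0449 0.0045]
0.045 158 [ 0.0544 -0.0006] [ 0.0451 -0.0069] [0.0597 0.0065]
0.06 5 [ 0.0604 -0.0077] [ 0.0603 -0.008 ] [0.0619 0.0068]
```

Request:
jog_arm(commands=[-0.17, -0.05, 0, 0, 0, 0, 0, 0, 0, 0, 0, 0, 0, 0, 0, 0, 0.5, 0, 0, 0, 0, 0, 0, 0.5, 0, 0, 0, 0, 0, 0, 0.45, 0, 0, 0, 0, 0, 0, 0, 0, 0, 0, 0, 0, 0.05, 0, 0, 0, 0, 0, 0, 0.04, 0, 0, 0, 0, 0, 0, 0.04, 0, 0, 0, 0, 0, 0, 0, 0, 0, 0, 0, 0])

```text
t: 54.02
tool_pos: [0.5778, -0.0395, 0.071]
tool_rot: [0.117, 3.138, -0.0]
contact_force: [-0.9, 0.4, 0.3]
opening: -0.0002
grip_force: 0.0
```

Request:
jog_arm(commands=[0, 0.03, 0, 0, 0, 0, 0, 0, 0.03, 0, 0, 0, 0, 0, 0, 0, 0, 0, 0, 0, 0])

```text
t: 54.4
tool_pos: [0.5776, -0.036, 0.0703]
tool_rot: [-0.117, -3.139, 0.0]
contact_force: [0.3, -0.3, -0.6]
opening: -0.0002
grip_force: 0.0
```

Request:
jog_arm(commands=[0, 0.03, 0, 0, 0, 0, 0, 0, 0.03, 0, 0, 0, 0, 0, 0, 0, 0, 0, 0, 0, 0])

```text
t: 54.78
tool_pos: [0.5777, -0.034, 0.0703]
tool_rot: [-0.117, -3.139, 0.005]
contact_force: [-0.7, -4.9, 0.3]
opening: -0.0002
grip_force: 2.9
```

Request:
jog_arm(commands=[0, 0.03, 0, 0, 0, 0, 0, 0, 0.03, 0, 0, 0, 0, 0, 0, 0, 0, 0, 0, 0, 0])

```text
t: 55.15
tool_pos: [0.5777, -0.0339, 0.0703]
tool_rot: [-0.117, -3.138, 0.016]
contact_force: [-3.2, -15.6, 0.0]
opening: 0.0004
grip_force: 8.2
```

Request:
jog_arm(commands=[0, -0.15, 0, 0, 0, 0, 0, 0, -0.15, 0, 0, 0, 0, 0, 0, 0, -0.6, 0, 0, 0, 20, 0, 0, -0.85, 0, 0, 0, 40, 0, 0, 0, 0, 0, 0, 40, 0, 0, 0, 0, 0, 0, 40])

```text
t: 55.9
tool_pos: [0.5767, -0.0467, 0.1571]
tool_rot: [-0.117, -3.139, -0.001]
contact_force: [-1.1, 0.3, -0.2]
opening: 0.0401
grip_force: 0.0
```

```bash
python3 - <<'E'
from h import *
p,y=st();move(p,y,[.5177,.1244,.0692])
th=-.076;Q=np.array([[np.cos(th),-np.sin(th)],[np.sin(th),np.cos(th)]]);o=np.array([.588,.0085])
d=grab('wrist','w16');C=cloud(d);h=cv2.cvtColor(d['image'],cv2.COLOR_RGB2HSV).astype(int);z=C[...,2];S=(C[...,:2]-o)@Q
r=((h[...,0]<6)|(h[...,0]>174))&(h[...,1]>140)&(z>.083)&(z<.095)&(S[...,1]<.05)&(S[...,1]>-.05);s=S[r]
for a in np.arange(-.09,.08,.015):
    m=(s[:,0]>=a)&(s[:,0]<a+.015)
    if m.sum(): print(round(a,3),m.sum(),np.median(s[m],0).round(4),s[m].min(0).round(4),s[m].max(0).round(4))
# fork hole: what's inside (dark spot) centroid, and yellow head in top-cam
g=cv2.cvtColor(d['image'],cv2.COLOR_RGB2GRAY)
w=o+Q@np.array([-.072,0]);u,v=proj(d,[*w,.096]);print('fork px',u,v)
u,v=int(u),int(v);print(g[v-10:v+11:2,u-12:u+13:2])
yl=(h[...,0]>18)&(h[...,0]<36)&(h[...,1]>150)&(z>.117)&(z<.127);print('pin head',yl.sum(),np.mean(S[yl],0),S[yl].min(0),S[yl].max(0),C[yl].mean(0))
E
```

```text
t 55.9 [ 0.5767 -0.0467  0.1571] yaw -0.0745 tilt [-0.      0.0003] op 0.0401 [-0.21 -0.02  1.77  0.    1.4  -1.71] [-1.1  0.3 -0.2]
shares x,y,z [1.193 2.771 1.465]
-0.06 148 [-0.05   -0.0012] [-0.0548 -0.0054] [-0.0451  0.0044]
-0.045 224 [-0.0371 -0.0012] [-0.0449 -0.0054] [-0.03    0.0048]
-0.03 270 [-0.0203 -0.0027] [-0.03   -0.0302] [-0.015  0.005]
-0.015 387 [-0.0092 -0.0052] [-0.015 -0.03 ] [-0.0001  0.0046]
0.0 209 [ 0.0069 -0.0016] [ 0.0001 -0.0297] [0.015  0.0044]
0.015 181 [ 0.0225 -0.0014] [ 0.015  -0.0056] [0.0299 0.0045]
0.03 36 [ 0.0314 -0.0005] [ 0.03   -0.0055] [0.0345 0.0034]
0.075 1 [0.0776 0.0492] [0.0776 0.0492] [0.0776 0.0492]
fork px 324.74727353603055 118.97425521217004
[[219 218 219 218 218 212 201 199 200 213 216 216 216]
 [221 221 221 217 198 160 131 134 138 173 210 215 214]
 [220 219 219 199 124  89  93  94  98 120 176 214 216]
 [219 218 214 144  64  60  90  94  93 102 133 200 216]
 [219 219 202 101  51  60  82  97  94 104 119 190 213]
 [227 227 208  97  56  57  84 104  92 104 123 194 213]
 [236 237 226 116  54  61  94 101  94 105 139 204 216]
 [235 236 232 165  73  81 101  99 103 121 175 214 215]
 [236 236 236 221 150 113 104 106 127 170 206 216 215]
 [235 235 233 233 214 178 154 157 178 207 214 213 213]
 [233 234 234 232 221 214 211 212 213 216 214 212 212]]
pin head 869 [-0.07871682  0.10752778] [-0.08867438  0.09800654] [-0.0682071   0.12054479] [0.51767465 0.12169411 0.12227259]
```

Request:
jog_arm(commands=[0.199, 0.462, 0, 0, 0, 0, 40, 0.199, 0.462, 0, 0, 0, 0, 40, 0.199, 0.462, 0, 0, 0, 0, 40, 0.199, 0.462, 0, 0, 0, 0, 40, 0.199, 0.462, 0, 0, 0, 0, 40, 0.198, 0.461, 0, 0, 0, 0, 40, 0, 0, 0, 0, 0, 0.015, 40, 0, 0, 0, 0, 0, 0, 40, 0, 0, 0, 0, 0, 0, 40], newtons=50)

```text
t: 57.08
tool_pos: [0.5179, 0.1234, 0.1567]
tool_rot: [-0.121, -3.138, 0.0]
contact_force: [0.1, 0.1, 0.3]
opening: 0.0398
grip_force: 0.0
```

```bash
python3 - <<'E'
from h import *
p,y=st();move(p,y,[.5177,.1244,.0692])
E
```

```text
t 57.08 [0.5179 0.1234 0.1567] yaw -0.0773 tilt [-0.0009 -0.0003] op 0.0398 [ 0.09 -0.14  1.87 -0.    1.41 -1.4 ] [0.1 0.1 0.3]
shares x,y,z [0.005 0.016 1.459]
```

Request:
jog_arm(commands=[0, 0.016, 0.5, 0, 0, 0, 40, 0, 0, 0.5, 0, 0, 0, 40, 0, 0, 0.3, 0, 0, 0, 40, 0, 0, 0.15, 0, 0, 0, 40, 0, 0, 0, 0, 0, 0, 40, 0, 0, 0, 0, 0, 0, 40, 0, 0, 0, 0, 0, 0, 12, 0, 0, 0, 0, 0, 0, 12, 0, 0, 0, 0, 0, 0, 12, 0, 0, 0, 0, 0, 0, 12])

```text
t: 58.32
tool_pos: [0.5189, 0.1254, 0.0717]
tool_rot: [0.12, 3.137, 0.001]
contact_force: [-0.7, 0.6, 5.8]
opening: 0.02
grip_force: 49.2
```

Request:
jog_arm(commands=[0, 0, -0.15, 0, 0, 0, 12, 0, 0, -0.25, 0, 0, 0, 12, 0, 0, -0.3, 0, 0, 0, 12, 0, 0, -0.35, 0, 0, 0, 12, 0, -0.4, 0, 0, 0, 0, 12, -0.02, -0.5, 0, 0, 0, 0, 12, -0.03, -0.5, 0, 0, 0, 0, 12, -0.03, -0.4, 0, 0, 0, 0, 12, 0, 0, 0, 0, 0, 0, 12, 0, 0, 0, 0, 0, 0, 12, 0, 0, 0, 0, 0, 0, 12])

```text
t: 59.7
tool_pos: [0.5145, 0.018, 0.1335]
tool_rot: [-0.118, -3.139, -0.0]
contact_force: [-0.2, 0.3, -0.8]
opening: 0.02
grip_force: 49.1
```

```bash
python3 - <<'E'
from h import *
p,y=st();move(p,y,[.5164,.0143,.0717])
th=-.076;Q=np.array([[np.cos(th),-np.sin(th)],[np.sin(th),np.cos(th)]]);o=np.array([.588,.0085])
for n in ('w4','w17'):
    d=grab('wrist','w17') if n=='w17' else dict(np.load('w4.npz'))
    C=cloud(d);h=cv2.cvtColor(d['image'],cv2.COLOR_RGB2HSV).astype(int);z=C[...,2]
    yl=(h[...,0]>18)&(h[...,0]<36)&(h[...,1]>150)&(z>.14)&(z<.2)
    zt=np.percentile(z[yl],90);t=yl&(z>zt-.003);yy,xx=np.nonzero(t)
    print(n,'head top z',zt,C[t].mean(0).round(4),C[t].min(0).round(4),C[t].max(0).round(4),'px',xx.min(),xx.max(),yy.min(),yy.max())
E
```

```text
t 59.7 [0.5145 0.018  0.1335] yaw -0.0751 tilt [0.     0.0003] op 0.02 [-0.11 -0.16  1.94  0.    1.37 -1.61] [-0.2  0.3 -0.8]
shares x,y,z [-0.037 -0.058  1.031]
w4 head top z 0.1864757961737709 [0.5154 0.0136 0.1858] [0.5056 0.0031 0.1836] [0.5264 0.024  0.1877] px 233 276 241 282
w17 head top z 0.18539253853256216 [0.5123 0.0175 0.1847] [0.5025 0.0071 0.1824] [0.5236 0.0279 0.1877] px 233 276 237 277
```

Request:
jog_arm(commands=[-0.048, -0.054, 0, 0, 0, 0, 12, 0, 0, 0, 0, 0, 0, 12, 0, 0, 0, 0, 0, 0, 12, 0, 0, 0, 0, 0, 0, 12])

```text
t: 60.25
tool_pos: [0.5171, 0.0137, 0.1333]
tool_rot: [-0.12, -3.139, 0.0]
contact_force: [-1.0, -0.4, -1.0]
opening: 0.0199
grip_force: 49.1
```

Request:
jog_arm(commands=[0, 0, 0.15, 0, 0, 0, 12, 0, 0, 0.1, 0, 0, 0, 12, 0, 0, 0.1, 0, 0, 0, 12, 0, 0, 0.08, 0, 0, 0, 12, 0, 0, 0, 0, 0, 0, 12])

```text
t: 60.88
tool_pos: [0.5167, 0.0137, 0.1068]
tool_rot: [-0.12, -3.138, -0.0]
contact_force: [-0.1, -0.2, -0.8]
opening: 0.0204
grip_force: 49.1
```

Request:
jog_arm(commands=[0, 0, 0.06, 0, 0, 0, 12, 0, 0, 0.06, 0, 0, 0, 12, 0, 0, 0.06, 0, 0, 0, 12, 0, 0, 0, 0, 0, 0, 12])

```text
t: 61.38
tool_pos: [0.5169, 0.0137, 0.0962]
tool_rot: [-0.12, -3.139, 0.0]
contact_force: [0.3, 0.5, -1.6]
opening: 0.0201
grip_force: 49.1
```

Request:
jog_arm(commands=[0, 0, 0.06, 0, 0, 0, 12, 0, 0, 0.06, 0, 0, 0, 12, 0, 0, 0.06, 0, 0, 0, 12, 0, 0, 0, 0, 0, 0, 12])

```text
t: 61.88
tool_pos: [0.5169, 0.0136, 0.0854]
tool_rot: [-0.12, -3.139, 0.0]
contact_force: [0.1, 0.5, -1.1]
opening: 0.0205
grip_force: 49.1
```

Request:
jog_arm(commands=[0, 0, 0.08, 0, 0, 0, 12, 0, 0, 0.07, 0, 0, 0, 12, 0, 0, 0.05, 0, 0, 0, 12, 0, 0, 0.02, 0, 0, 0, 12, 0, 0, 0, 0, 0, 0, 12, 0, 0, 0, 0, 0, 0, 12])

```text
t: 62.62
tool_pos: [0.517, 0.0137, 0.0726]
tool_rot: [-0.12, -3.139, 0.0]
contact_force: [-0.4, -0.1, -1.1]
opening: 0.0202
grip_force: 49.1
```

Request:
jog_arm(commands=[0, 0, 0.03, 0, 0, 0, 12, 0, 0, 0, 0, 0, 0, 12])

```text
t: 62.88
tool_pos: [0.5172, 0.0138, 0.0717]
tool_rot: [-0.12, -3.139, -0.0]
contact_force: [-3.5, 1.0, 5.4]
opening: 0.02
grip_force: 49.7
```

Request:
jog_arm(commands=[0, 0, 0.015, 0, 0, 0, 12, 0, 0, 0, 0, 0, 0, 12, 0, 0, 0, 0, 0, 0, 30, 0, 0, 0, 0, 0, 0, 40, 0, 0, 0, 0, 0, 0, 40, 0, 0, -0.5, 0, 0, 0, 40, 0, 0, -0.9, 0, 0, 0, 40, 0, 0, -0.9, 0, 0, 0, 40, 0, 0, -0.9, 0, 0, 0, 40, 0, 0, 0, 0, 0, 0, 40, 0, 0, 0, 0, 0, 0, 40])

```text
t: 64.25
tool_pos: [0.5169, 0.0137, 0.2613]
tool_rot: [-0.12, -3.139, 0.0]
contact_force: [-0.7, -0.7, -0.2]
opening: 0.0398
grip_force: 0.0
```

```bash
python3 - <<'E'
from h import *
st()
th=-.076;Q=np.array([[np.cos(th),-np.sin(th)],[np.sin(th),np.cos(th)]]);o=np.array([.588,.0085])
for n in ('w1','w18'):
    d=grab('wrist',n) if n=='w18' else dict(np.load(n+'.npz'))
    C=cloud(d);h=cv2.cvtColor(d['image'],cv2.COLOR_RGB2HSV).astype(int);z=C[...,2];S=(C[...,:2]-o)@Q
    yl=(h[...,0]>18)&(h[...,0]<36)&(h[...,1]>150)&(z>.1)&(z<.2)&(abs(S[...,0]+.075)<.03)
    t=yl&(z>np.percentile(z[yl],60)-.002);print(n,'head top z',np.median(z[t]).round(4),S[t].mean(0).round(4))
    r=((h[...,0]<6)|(h[...,0]>174))&(h[...,1]>140)&(z>.083)&(z<.095)&(abs(S[...,1])<.02)
    a=[np.median(S[r&(abs(S[...,0]-c)<.006)][:,1]).round(4) for c in (-.045,-.03,.02,.035)];print('bar y',a)
    b=(h[...,0]>100)&(h[...,0]<120)&(h[...,1]>110)&(z>.113)&(z<.12)&(S[...,1]<.05);print('wall y',np.percentile(S[b][:,1],[5,50,95]).round(4))
    w=(h[...,1]<60)&(h[...,2]>110)&(z>.112)&(z<.126)&(abs(S[...,0])<.05)&(S[...,1]>0);k,l,ss,c=cv2.connectedComponentsWithStats(w.astype(np.uint8))
    for i in range(1,k):
        if ss[i,4]>200:
            (x,y),rr=cv2.minEnclosingCircle(S[l==i].astype(np.float32));m=(h[...,2]<70)&(z>.114)&(np.hypot(S[...,0]-x,S[...,1]-y)<.026);t=S[m].mean(0);print('lid',round(x,4),round(y,4),rr,np.median(z[l==i]),'tab ang deg',np.degrees(np.arctan2(t[1]-y,t[0]-x)).round(1))
d=grab('top','t18');pots(d)
E
```

```text
t 64.25 [0.5169 0.0137 0.2613] yaw -0.0763 tilt [-0.0006  0.    ] op 0.0398 [-0.12 -0.24  1.79 -0.    1.59 -1.61] [-0.7 -0.7 -0.2]
w1 head top z 0.1229 [-0.0736 -0.0001]
bar y [np.float64(-0.0005), np.float64(-0.0004), np.float64(-0.0005), np.float64(-0.0011)]
wall y [0.0117 0.0154 0.019 ]
w18 head top z 0.123 [-0.0726 -0.0005]
bar y [np.float64(-0.0002), np.float64(-0.0002), np.float64(-0.0002), np.float64(-0.0002)]
wall y [0.0131 0.0167 0.0203]
lid 0.0005 0.1174 0.028185205534100533 0.11993359246957314 tab ang deg -3.1
lid 0.0009 0.1832 0.028177401050925255 0.11991805904051023 tab ang deg -3.2
1125 centre 138.3 -707.9 r 113.6 tab ang 119.0 r 63.0 10
```

```bash
python3 - <<'E'
from h import *
from station import nets
for c in ('scene','top'):
    d=grab(c);C=cloud(d);h=cv2.cvtColor(d['image'],cv2.COLOR_RGB2HSV)
    for n in ('pot_red','pot_purple','pot_green','pot_orange'):
        print(c,n,[(round(r['p'],2),r['bbox'],np.median(C[r['mask']],0).round(3).tolist(),np.median(h[r['mask']],0).tolist()) for r in nets.silhouettes(c,n)[:4]])
E
```

```text
scene pot_red [(0.31, [212.5, 177.8, 220.7, 185.9], [0.524, 0.018, 0.115], [23.0, 157.0, 95.0])]
scene pot_purple [(0.74, [213.7, 185.5, 285.2, 218.3], [0.578, 0.057, 0.081], [109.0, 153.0, 99.0])]
scene pot_green [(0.94, [263.6, 190.7, 281.9, 215.1], [0.619, 0.197, 0.114], [50.0, 5.0, 112.0])]
scene pot_orange [(0.71, [241.5, 188.4, 257.8, 211.9], [0.614, 0.132, 0.116], [30.0, 3.0, 118.0]), (0.56, [126.3, 178.3, 290.5, 258.1], [0.638, 0.033, 0.061], [103.0, 19.0, 82.0])]
top pot_red [(0.72, [161.2, 155.0, 206.6, 202.1], [0.638, 0.422, 0.089], [12.0, 7.0, 175.0])]
top pot_purple []
top pot_green [(0.63, [237.2, 177.6, 253.6, 197.6], [0.598, 0.193, 0.119], [15.0, 9.0, 176.0]), (0.17, [230.6, 156.8, 368.3, 220.8], [0.588, 0.076, 0.072], [102.0, 23.0, 79.0])]
top pot_orange [(0.54, [255.0, 180.7, 270.8, 195.5], [0.592, 0.129, 0.119], [15.0, 9.0, 175.0])]
```

No other pots are on the counter, so I'm handing in.

```bash
python3 -c "
from station import job
print(job.finish_job())"
```

```text
the job is handed in; nothing more can be done
None
```

I handed the job in at about 65 s: both pots (green and orange) are in the tray facing the reader, the tray is home, and the gate is shut with the pin flush. One risk: while closing the gate the fingers slipped off the knob and the tool briefly read about 50 N, above the 40 N limit if that counts against the gripper's body.

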